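Clamp the matching flanges flat on the stud block

ROBOT

A 6-joint arm with a two-finger parallel gripper is mounted at the origin on the work surface. World frame = base frame: x ahead of the robot, y to its left, z up, the work surface at z = 0. Lengths are in m, angles in rad, forces in N, time in s.
With the tool pointing down it reaches from about 0.375 to 0.975 m from the base axis. Payload 3.8 kg.
Tool frame: the origin (TCP) lies at the very end of the fingers, on their centre line; the grasp point (between the pads) lies 19 mm behind it; z points along the fingers, y is the direction in which the jaws open and shut (so a half turn about z gives the same grasp; the last joint's range is limited). The gripper opens to 85 mm and grips with 20 to 120 N. Pads are 22 mm wide; open, the fingers measure 114 mm over their backs; the gripper's body (76 mm by 85 mm) begins 54 mm behind the grasp point. The pads swing forward as they close: fully open they stand 13 mm farther back than shut.
Start: joints at [1.118, 0.264, 1.604, -0, 1.274, -0.037], TCP at [0.273, 0.617, 0.231] pointing down, gripper open.
Joint ranges: [-2.63, 2.63], [-0.94, 2.18], [0.31, 2.57], [-1.31, 4.45], [0, 2.66], [-2.55, 2.55]. Speed limits (rad/s): [2.57, 2.57, 3.14, 3.14, 3.14, 3.14].

INTERFACE

Orientations are given as a rotation vector (axis times angle).
In Python, from workcell import bot gives the robot as it stands.
- The arm moves only by the tool jog_arm, never from a script. Its argument "plan" is a list of rows, each an object of numbers: "claw": the closure, from 0 (fully open) to 1 (shut); "x", "y", "z": the shift along the tool's x, y, z in m; "turn": the turn about the tool's z in degrees. In form: [{"claw": .., "x": .., "y": .., "z": .., "turn": ..}, ...]. A call has 1 to 10 rows; each row shifts and turns the commanded pose from where the row before left it, along the tool's axes as they then stand; what a row does not reach is not made up. A row lasts 1/8 s, in which the tool goes at most 62.5 mm and 10.7 degrees, less where a joint would pass 70% of its speed; a pose out of reach is approached as far as the arm can. A call is refused whole if a number of a shift passes 0.0625 or a number of a turn 10.7, either way. A call with a gripper value outside its range is refused whole. The fingers move at their own pace and stop on an object; "newtons" is the grip in N (left out, the last holds). Time passes only in rows, so rows that do not move let the fingers close. It gives the time, the measured TCP pose, the force and the opening at its end, in the units of the state.
- bot.read_state(): the state, without advancing time (a new reading comes with each control period).
- bot.read_camera(name): name is "side" or "top" or "wrist"; returns the picture (384x512x3 uint8, red, green, blue); there is no depth.
- bot.camera_params(name): a dict with "fx", "fy", "cx", "cy" (pixels), "world_to_cam" (4x4, takes a point from world to camera coordinates). Camera axes: x right, y up, looking along -z (the intrinsics and any distortion apply to the point x, -y, -z); pixel columns grow to the right and rows downward; lengths in m; the calibration is good to about 2 mm. A picture is of the moment at which its call begins: read the wrist's pose just before it. camera_params takes no time and is no camera call; for the wrist camera it gives the pose at the moment of the call.
- bot.finish_job(): hands the job in, once; it reports no verdict.
The state is a dict: "time": time; "q": joint angles; "joint_vel": joint speeds; "joint_torque": joint torques, N m; "tool_pos": TCP position; "tcp_rot": TCP orientation; "wrist_force": force on the tool from outside, world axes, zero at the start; "torque": the same for the moment, N m; "width": opening from 0.0 (shut) to 1.0 (fully open).
Only numpy, scipy, OpenCV 4.12 (cv2) and the standard library are available. Lean on these libraries where they do the work, as an engineer would, in place of code of your own. Each camera call takes 0.05 s, during which the arm holds its last target. There are 200 camera calls.

TASK

Find the copper flanges whose bolt holes line up with the three studs of the steel block (two or three of them lie among others that do not fit) and stack them all flat on the block, over the studs. Swing the toggle clamp's red handle fully over centre so that the clamp presses the stack flat, swing it fully back open, then lift the flanges off and lay them flat in the wooden tray. Leave the flanges that do not fit, the hammer, the jar and the bowl where they are, and the clamp open.

Things in the scene. Friction and masses are not known exactly. Their poses are not given: they have to be found in the camera images.
- fixture: fixed clamping fixture: dark wooden board (110 x 225 x 12 mm) with a square grey steel block (96 x 96 mm) bearing three dark upright studs, and a toggle clamp at the board's other end, towards the fixture's own -y. Origin on the table under the middle of the three studs, z up
- seat (a point): centre of the steel block's top face, 34 mm above the table, midway between the three studs; axes as the fixture's. The studs are 8 mm thick, 32 mm high with the top 7 mm tapered, on a circle of 40 mm diameter, at 0, 120 and 240 degrees from the seat's x axis
- clamp_handle (a joint): toggle clamp handle, rad: 0 = fully open (leaning away from the studs, 40 degrees above level, clamp arm thrown up and back), grows as the red grip swings up and over towards the studs while the linked arm comes down on them; dead centre 1.1, stop 1.2 = locked (grip 19 degrees past upright). Stays where left; 2 to 8 N at the grip move it. Starts open
- handle_grip (a point): middle of the handle's red round grip (16 mm thick, 56 mm long, level along the fixture's x axis; pinch it from above along the fixture's y axis, it can turn between the fingers). It swings on a radius of 100 mm round clamp_pivot in the fixture's y-z plane, 64 mm to the fixture's -x of the arm
- clamp_pivot (a point): axis of the clamp's handle, 123 mm from the studs' middle towards the fixture's -y, 61 mm above the table; axes as the fixture's
- clamp_pad: the black rubber pad, 20 mm across, on the end of the clamp arm, on an 18 mm sprung spindle; origin at the centre of its pressing face. Locked, it presses on a stack of two or three flanges with 5 to 20 N
- tray: shallow wooden tray, fixed, 160 x 235 x 18 mm outside (long side along its y), walls 6 mm, floor 6 mm thick; origin on the table under its centre
- hammer: ball-peen hammer lying on the bench, origin in its handle, bystander
- jar: glass jar of punches, 68 mm across, origin at its base centre, bystander
- bowl: small copper bowl, 62 mm across, origin at its base centre, bystander
- flange_a: a round copper flange, 60 mm across and 8 mm thick, 180 g, origin at the centre of the disc, z through its flat faces (both faces alike); three 11 mm holes on a circle of 40 mm diameter, at 0, 120 and 240 degrees from its x axis. It may be absent
- flange_b: a round copper flange, 60 mm across and 8 mm thick, 180 g, origin at the centre of the disc, z through its flat faces (both faces alike); three 11 mm holes on a circle of 40 mm diameter, at 0, 120 and 240 degrees from its x axis. It may be absent
- flange_c: a round copper flange, 60 mm across and 8 mm thick, 180 g, origin at the centre of the disc, z through its flat faces (both faces alike); three 11 mm holes on a circle of 40 mm diameter, at 0, 120 and 240 degrees from its x axis. It may be absent
- flange_d: a round copper flange, 60 mm across and 8 mm thick, 180 g, origin at the centre of the disc, z through its flat faces (both faces alike); four 11 mm holes on a circle of 40 mm diameter. It may be absent
- flange_e: a round copper flange, 60 mm across and 8 mm thick, 180 g, origin at the centre of the disc, z through its flat faces (both faces alike); three 11 mm holes on a smaller circle of 27 mm diameter. It may be absent
- flange_f: a round copper flange, 60 mm across and 8 mm thick, 180 g, origin at the centre of the disc, z through its flat faces (both faces alike); two 11 mm holes on a circle of 40 mm diameter. It may be absent

How it is judged:
On the way, in this order (a step that is already met when the one before it is completed fails the run):
1. every flange that fits lies flat on the block over the three studs (stacked) (horizontal distance between each of flange_a, flange_b, flange_c and seat below 0.004 m and z of flange_a in the frame of seat between 0 and 0.0225 m and angle between the z axis of each of flange_a, flange_b, flange_c and the z axis of fixture, either way round below 0.06 rad and z of flange_b in the frame of seat between 0 and 0.0225 m and z of flange_c in the frame of seat between 0 and 0.0225 m), for 0.3 s.
2. the clamp is locked over centre (handle above 1.13) and its pad presses on the stack with more than 2 N, all flanges still in place (all of step 1 and value of joint clamp_handle above 1.13 rad and (contact force between clamp_pad and flange_a above 2 N or contact force between clamp_pad and flange_b above 2 N or contact force between clamp_pad and flange_c above 2 N)), for 0.4 s.
3. the clamp is swung back open (handle below 0.2), the stack still on the studs (all of step 1 and value of joint clamp_handle below 0.2 rad), for 0.2 s.
At the end, for the whole second after the job is handed in: Every fitting flange lies flat (7 degrees) and at rest in the tray, centre within 55 mm (tray x) and 95 mm (tray y) of the tray's centre, 6 to 32 mm high; handle below 0.25 rad; flanges that do not fit within 60 mm, hammer, jar and bowl within 50 mm, of their starts (x of flange_a in the frame of tray between -0.055 and 0.055 m and y of flange_a in the frame of tray between -0.095 and 0.095 m and z of flange_a in the frame of tray between 0.006 and 0.032 m and angle between the z axis of each of flange_a, flange_b, flange_c and the z axis of tray, either way round below 0.12 rad and linear speed of each of flange_a, flange_b, flange_c below 0.02 m/s and x of flange_b in the frame of tray between -0.055 and 0.055 m and y of flange_b in the frame of tray between -0.095 and 0.095 m and z of flange_b in the frame of tray between 0.006 and 0.032 m and x of flange_c in the frame of tray between -0.055 and 0.055 m and y of flange_c in the frame of tray between -0.095 and 0.095 m and z of flange_c in the frame of tray between 0.006 and 0.032 m and value of joint clamp_handle below 0.25 rad and distance of each of flange_d, flange_e, flange_f from where it was at the start of the episode below 0.06 m and distance of each of hammer, jar, bowl from where it was at the start of the episode below 0.05 m); the robot touches nothing.
It fails at once if the glass jar is tipped over (angle between jar's own z axis and vertical above 0.7 rad).
Of flange_a, flange_b, flange_c only 2 to 3 are there at a start; the rules pass over those that are not, and their reading is None.
Of flange_d, flange_e, flange_f only 2 to 3 are there at a start; the rules pass over those that are not, and their reading is None.
At some moment in a run one of flange_a, flange_b, flange_c may be knocked a few centimetres aside while the robot is not near it.
Once in a run the grip may slacken for a moment while it holds something.
It also fails if it takes over 210 s, if anything falls off the work surface, if the arm or the gripper's body presses on something with over 40 N, if the wrist force passes 120 N, or if a joint passes its speed limit or range.

## Working session

There is one attempt and no reset: what is moved stays moved. The work goes in short steps, Python scripts to look and compute and a tool call to move; the robot and the scene stay as the last step left them, time stands still between calls to the robot, and variables do not carry over. Pictures are saved under pics/ and viewed, about 12 in all and at most 16, crops included, and the job is handed in when it is done.

Besides the shell and the picture viewer there is one more tool, called by a JSON object that holds its "name" and its "arguments", one argument or row to a line. jog_arm: Moves the arm, as the interface text tells. Its arguments: {"type":"object","properties":{"plan":{"type":"array","items":{"type":"object","properties":{"claw":{"type":"number"},"x":{"type":"number"},"y":{"type":"number"},"z":{"type":"number"},"turn":{"type":"number"}}}},"newtons":{"type":"number"}},"required":["plan"]}

```bash
ls; mkdir -p pics; python3 - <<'E'
from workcell import bot
import cv2,numpy as np
s=bot.read_state();print({k:np.round(v,3) for k,v in s.items()})
for n in ("top","side"):
    im=bot.read_camera(n);cv2.imwrite(f"pics/{n}0.png",cv2.resize(im[:,:,::-1],(800,600),interpolation=cv2.INTER_CUBIC))
    cv2.imwrite(f"pics/{n}0raw.png",im[:,:,::-1])
    p=bot.camera_params(n);print(n,{k:np.round(v,3).tolist() for k,v in p.items()})
E
```

```text
pics
{'time': np.float64(0.0), 'q': array([ 1.118,  0.265,  1.605,  0.   ,  1.274, -0.037]), 'joint_vel': array([ 0.002, -0.002,  0.001,  0.001, -0.001,  0.001]), 'joint_torque': array([ 2.0000e-03, -5.1510e+01, -3.6733e+01, -0.0000e+00,  1.3000e-02,
       -0.0000e+00]), 'tool_pos': array([0.272, 0.617, 0.23 ]), 'tcp_rot': array([-6.480e-01, -3.073e+00,  3.000e-03]), 'wrist_force': array([0.817, 0.482, 0.22 ]), 'torque': array([-0.031,  0.05 , -0.016]), 'width': np.float64(0.999)}
top {'fx': 425.451, 'fy': 425.451, 'cx': 253.853, 'cy': 188.802, 'world_to_cam': [[0.021, -1.0, 0.009, 0.054], [0.985, 0.023, 0.169, -0.59], [-0.169, 0.005, 0.986, -1.279], [0.0, 0.0, 0.0, 1.0]]}
side {'fx': 360.455, 'fy': 360.455, 'cx': 252.219, 'cy': 188.916, 'world_to_cam': [[-0.998, -0.065, 0.015, 0.576], [0.051, -0.598, 0.8, -0.089], [-0.044, 0.798, 0.6, -1.046], [0.0, 0.0, 0.0, 1.0]]}
```

View pics/top0.png

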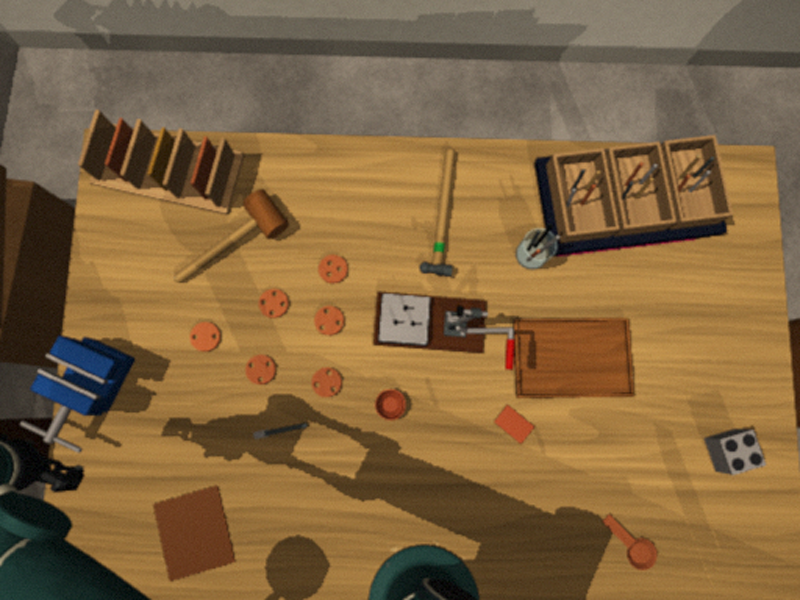

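View pics/side0.png

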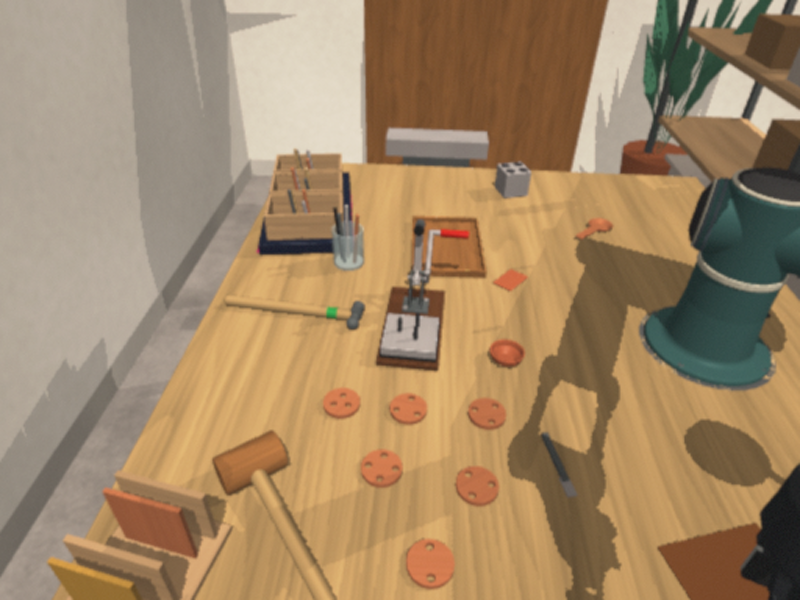

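The six flanges sit around (205–333, 268–381) in the top view. The fixture is at (430,322), the tray at (575,357), the jar at (537,248) and the bowl at (391,404). I'll rectify the top view at flange height and at block height to measure them.

```bash
cat > h.py <<'E'
import cv2,numpy as np
from workcell import bot
def proj(p,P):
    P=np.atleast_2d(P);c=(p["world_to_cam"]@np.c_[P,np.ones(len(P))].T).T
    return np.c_[p["cx"]+p["fx"]*c[:,0]/-c[:,2], p["cy"]-p["fy"]*c[:,1]/-c[:,2]]
def unproj(p,uv,z):
    W=np.linalg.inv(p["world_to_cam"]);uv=np.atleast_2d(uv)
    d=np.c_[(uv[:,0]-p["cx"])/p["fx"],-(uv[:,1]-p["cy"])/p["fy"],-np.ones(len(uv))]@W[:3,:3].T
    o=W[:3,3];return o+d*((z-o[2])/d[:,2])[:,None]
# orthophoto at height z: up=+x, left=+y ; pixel (c,r): y=y1-c/s, x=x1-r/s
def ortho(im,p,x0,x1,y0,y1,z,s):
    w,h=int((y1-y0)*s),int((x1-x0)*s)
    P=np.array([[x1,y1,z],[x1,y0,z],[x0,y0,z],[x0,y1,z]])
    H=cv2.getPerspectiveTransform(np.float32([[0,0],[w,0],[w,h],[0,h]]),np.float32(proj(p,P)))
    return cv2.warpPerspective(im,H,(w,h),flags=cv2.INTER_CUBIC|cv2.WARP_INVERSE_MAP)
def shot(n):
    p=bot.camera_params(n);return bot.read_camera(n),p
def save(n,rgb): cv2.imwrite("pics/"+n,rgb[:,:,::-1] if rgb.ndim==3 else rgb)
def coppers(im,p,z=.008):
    hsv=cv2.cvtColor(im,cv2.COLOR_RGB2HSV)
    m=cv2.inRange(hsv,(3,120,130),(11,255,255))
    return hsv,m
E
python3 - <<'E'
from h import *
im=cv2.imread("pics/top0raw.png")[:,:,::-1];p=bot.camera_params("top")
c=unproj(p,np.array([[333,268],[273,303],[329,320],[205,336],[260,369],[327,381]])*.64,.008);print(c.round(3))
for u,v in np.array([[333,268],[205,336],[329,320]])*.64: print(cv2.cvtColor(im[int(v)-1:int(v)+2,int(u)-1:int(u)+2].copy(),cv2.COLOR_RGB2HSV)[1,1])
t=unproj(p,np.array([[514,318],[630,318],[634,395],[516,397]])*.64,.018);print("tray",t.round(3),t.mean(0))
t=unproj(p,np.array([[381,293],[431,294],[429,346],[378,344]])*.64,.034);print("block",t.round(3),t.mean(0))
x0,x1,y0,y1=.42,.72,.05,.45
save("o1.png",ortho(im,p,x0,x1,y0,y1,.008,2000))
save("o2.png",ortho(im,p,.46,.66,-.2,.06,.034,3000))
E
```

```text
[[0.65  0.2   0.008]
 [0.573 0.321 0.008]
 [0.541 0.204 0.008]
 [0.502 0.455 0.008]
 [0.438 0.34  0.008]
 [0.417 0.204 0.008]]
[ 10 188 187]
[ 10 184 195]
[ 10 191 182]
tray [[ 0.552 -0.173  0.018]
 [ 0.557 -0.411  0.018]
 [ 0.402 -0.413  0.018]
 [ 0.393 -0.176  0.018]] [ 0.47599145 -0.29327506  0.018     ]
block [[ 0.595  0.099  0.034]
 [ 0.595 -0.003  0.034]
 [ 0.489  0.     0.034]
 [ 0.491  0.102  0.034]] [0.54264425 0.04965485 0.034     ]
```

View pics/o1.png

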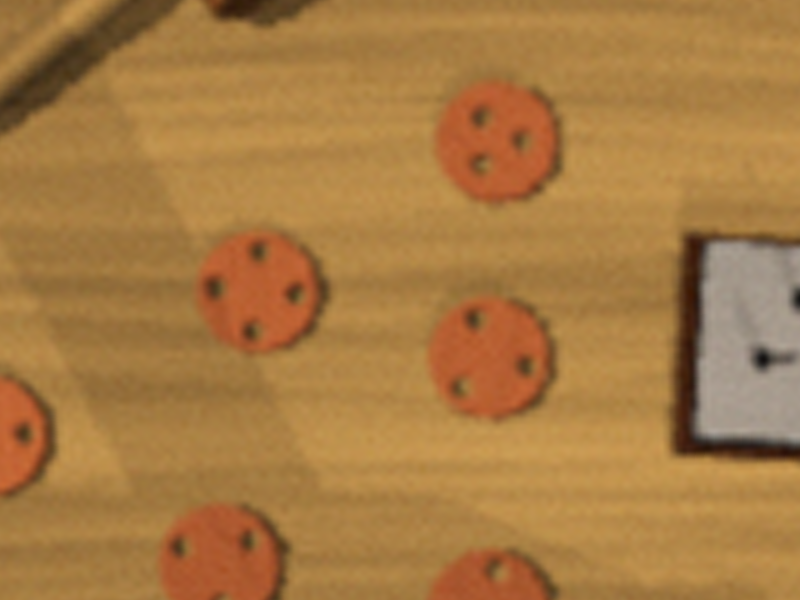

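View pics/o2.png

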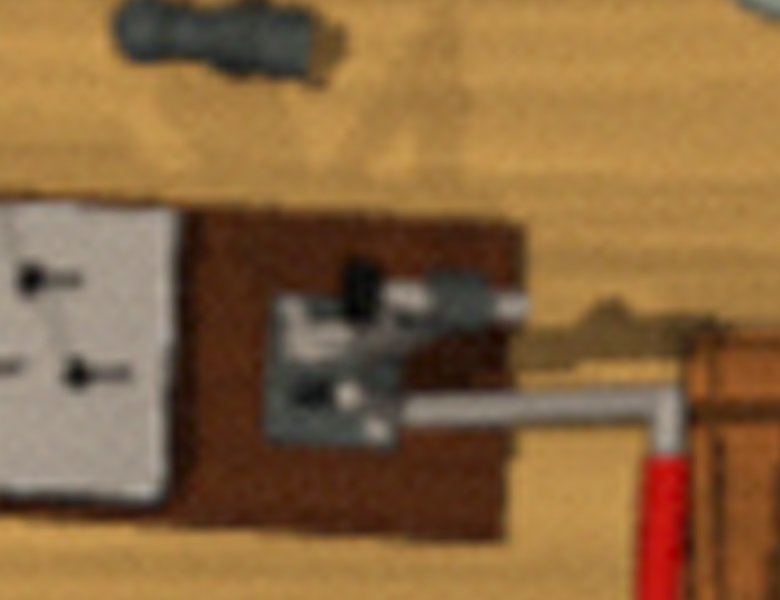

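Three flanges fit: at ortho (491,356), (220,565) and (490,610). The others have four holes, a small circle and two holes. Next come numeric fits from the top view, plus a planning helper.

```bash
cat >> h.py <<'E'
from scipy.spatial.transform import Rotation as Ro
def pose():
    s=bot.read_state();R=Ro.from_rotvec(s["tcp_rot"]).as_matrix();return s,np.array(s["tool_pos"]),R
def jaw(R): return np.degrees(np.arctan2(R[1,1],R[0,1]))   # world angle of tool y
def flanges(im,p,z,x0,x1,y0,y1,s=4000,Rpx=None,lo=(2,100,90),hi=(14,255,255)):
    o=ortho(im,p,x0,x1,y0,y1,z,s);hsv=cv2.cvtColor(o,cv2.COLOR_RGB2HSV);m=cv2.inRange(hsv,lo,hi)
    cs,_=cv2.findContours(m,cv2.RETR_EXTERNAL,cv2.CHAIN_APPROX_NONE);out=[]
    for c in cs:
        if cv2.contourArea(c)<.5*np.pi*(.03*s)**2: continue
        (u,v),(a,b),_=cv2.fitEllipse(cv2.convexHull(c))
        if max(a,b)>.075*s: continue
        f=np.zeros_like(m);cv2.drawContours(f,[c],-1,255,-1);hm=cv2.bitwise_and(f,255-m)
        n,_,st,ce=cv2.connectedComponentsWithStats(hm)
        hs=[ce[i] for i in range(1,n) if st[i,4]>.2*np.pi*(.0055*s)**2]
        w=lambda q:np.array([x1-q[1]/s,y1-q[0]/s])
        C=w((u,v));H=np.array([w(h) for h in hs]).reshape(-1,2)
        d=H-C;r=np.hypot(*d.T)*1e3;an=np.degrees(np.arctan2(d[:,1],d[:,0]))
        out.append((C,(a/s*1e3,b/s*1e3),H,r,an))
    return out
def go(x,y,z,psi=None):
    "report moves: turn first, then tool-frame shift"
    s,t,R=pose();j=jaw(R);turn=0
    if psi is not None:
        turn=-((psi-j+90)%180-90)   # tool z down: +turn = clockwise seen from above
    R2=R@Ro.from_rotvec([0,0,np.radians(turn)]).as_matrix()
    d=R2.T@(np.array([x,y,z])-t)
    print("t %.2f tcp"%s["time"],t.round(4),"jaw %.1f q6 %.2f"%(j,s["q"][5]),"| turn %.2f shift(tool) "%turn,d.round(4),"norm %.3f"%np.linalg.norm(d),"F",np.round(s["wrist_force"],1),"w %.3f"%s["width"])
E
python3 - <<'E'
from h import *
im=cv2.imread("pics/top0raw.png")[:,:,::-1];p=bot.camera_params("top")
for f in flanges(im,p,.008,.36,.70,.15,.52): print(f[0].round(4),np.round(f[1],1),"r",f[3].round(1),"ang",f[4].round(1))
s,t,R=pose();print(R.round(3),jaw(R))
pw=bot.camera_params("wrist");print({k:np.round(v,3).tolist() for k,v in pw.items()})
W=np.linalg.inv(pw["world_to_cam"]);print("cam in tool",(R.T@(W[:3,3]-t)).round(3),"axes",(R.T@W[:3,:3]).round(3))
go(.43,.27,.30,None)
E
```

```text
[0.4157 0.2055] [61.6 63.3] r [19.2 20.  19.8] ang [ -12.7  106.7 -134. ]
[0.4383 0.34  ] [62.2 63.5] r [19.7 20.1 19.8] ang [ -54.8   65.6 -173.9]
[0.5023 0.4564] [62.8 64.3] r [19.5 19.9] ang [-87.3  91.8]
[0.5414 0.2052] [62.2 63.3] r [19.8 20.3 20. ] ang [  16.5 -103.2  138.5]
[0.5742 0.3209] [62.8 64. ] r [19.6 20.4 19.7 20. ] ang [ -3.9  84.8 -96.3 175.2]
[0.6494 0.2015] [62.6 63.4] r [13.4 13.7 14. ] ang [ 28.8 -91.8 150.4]
[[-0.915  0.404 -0.001]
 [ 0.404  0.915 -0.002]
 [ 0.    -0.002 -1.   ]] 66.17565797975297
{'fx': 335.007, 'fy': 335.007, 'cx': 256.192, 'cy': 191.553, 'world_to_cam': [[0.404, 0.915, -0.002, -0.674], [-0.883, 0.389, -0.264, 0.034], [-0.24, 0.109, 0.965, -0.378], [0.0, 0.0, 0.0, 1.0]]}
cam in tool [ 0.067  0.    -0.142] axes [[ 0.     0.965  0.264]
 [ 1.    -0.     0.   ]
 [ 0.     0.264 -0.965]]
t 0.10 tcp [0.2724 0.6169 0.2301] jaw 66.2 q6 -0.04 | turn 0.00 shift(tool)  [-0.2843 -0.2538 -0.0694] norm 0.387 F [ 0.4  0.7 -0.2] w 0.998
```

```bash
python3 - <<'E'
from h import *
go(.545,.05,.2,86.3)
E
```

```text
t 0.10 tcp [0.2724 0.6169 0.2301] jaw 66.2 q6 -0.04 | turn -20.12 shift(tool)  [-0.3087 -0.5481  0.0309] norm 0.630 F [ 0.4  0.7 -0.2] w 0.998
```

{"name": "jog_arm", "arguments": {
  "plan": [
    {"turn":-10.06,"z":0.015},
    {"turn":-10.06,"z":0.015},
    {"x":-0.0386,"y":-0.049},
    {"x":-0.0386,"y":-0.049},
    {"x":-0.0386,"y":-0.049},
    {"x":-0.0386,"y":-0.049},
    {"x":-0.0386,"y":-0.049},
    {"x":-0.0386,"y":-0.049},
    {"x":-0.0386,"y":-0.049},
    {"x":-0.0386,"y":-0.049}
  ]
}}

```text
schema error: expected keys claw, x, y, z, turn
```

{"name": "jog_arm", "arguments": {
  "plan": [
    {"y":-0.052},
    {"y":-0.052},
    {"y":-0.052},
    {},
    {}
  ]
}}

```text
schema error: expected keys claw, x, y, z, turn
```

```bash
python3 - <<'E'
from h import *
go(.545,.05,.2,86.3)
im,p=shot("wrist");save("w1raw.png",im)
o=ortho(im,p,.47,.62,-.06,.14,.034,4000);save("w1.png",o)
it,pt=shot("top");save("t1raw.png",it)
E
```

```text
t 0.10 tcp [0.2724 0.6169 0.2301] jaw 66.2 q6 -0.04 | turn -20.12 shift(tool)  [-0.3087 -0.5481  0.0309] norm 0.630 F [ 0.4  0.7 -0.2] w 0.998
```

View pics/w1.png

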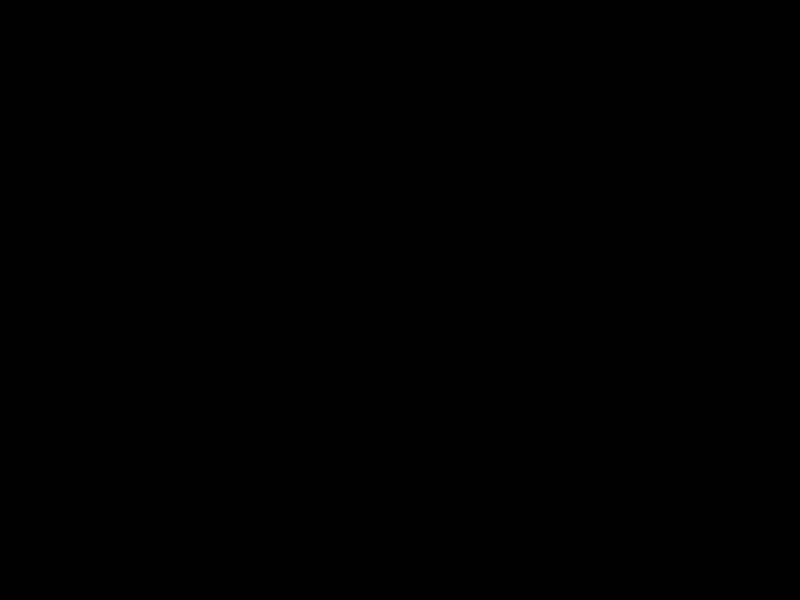

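The moves were refused because every row needs all five keys, so that picture is empty. I'll resend them in full.

{"name": "jog_arm", "arguments": {
  "plan": [
    {"claw":0,"x":0,"y":0,"turn":-10.06,"z":0.015},
    {"claw":0,"x":0,"y":0,"turn":-10.06,"z":0.015},
    {"claw":0,"x":-0.0386,"y":-0.049,"z":0,"turn":0},
    {"claw":0,"x":-0.0386,"y":-0.049,"z":0,"turn":0},
    {"claw":0,"x":-0.0386,"y":-0.049,"z":0,"turn":0},
    {"claw":0,"x":-0.0386,"y":-0.049,"z":0,"turn":0},
    {"claw":0,"x":-0.0386,"y":-0.049,"z":0,"turn":0},
    {"claw":0,"x":-0.0386,"y":-0.049,"z":0,"turn":0},
    {"claw":0,"x":-0.0386,"y":-0.049,"z":0,"turn":0},
    {"claw":0,"x":-0.0386,"y":-0.049,"z":0,"turn":0}
  ]
}}

```text
time: 1.45
tool_pos: [0.5563, 0.2045, 0.2013]
tcp_rot: [0.102, 3.14, 0.0]
wrist_force: [-0.0, 1.6, -0.2]
width: 1.0
```

{"name": "jog_arm", "arguments": {
  "plan": [
    {"claw":0,"x":0,"y":-0.052,"z":0,"turn":0},
    {"claw":0,"x":0,"y":-0.052,"z":0,"turn":0},
    {"claw":0,"x":0,"y":-0.052,"z":0,"turn":0},
    {"claw":0,"x":0,"y":0,"z":0,"turn":0},
    {"claw":0,"x":0,"y":0,"z":0,"turn":0}
  ]
}}

```text
time: 2.08
tool_pos: [0.5454, 0.0509, 0.2013]
tcp_rot: [0.103, 3.14, 0.001]
wrist_force: [0.1, 0.1, 0.8]
width: 1.003
```

```bash
python3 - <<'E'
from h import *
go(.545,.05,.2,86.3)
im,p=shot("wrist");save("w1raw.png",im)
o=ortho(im,p,.47,.62,-.06,.14,.034,4000);save("w1.png",o)
E
```

```text
t 2.08 tcp [0.5454 0.0509 0.2013] jaw 86.2 q6 -1.46 | turn -0.06 shift(tool)  [ 0.0003 -0.0009  0.0013] norm 0.002 F [0.1 0.1 0.8] w 1.003
```

View pics/w1.png

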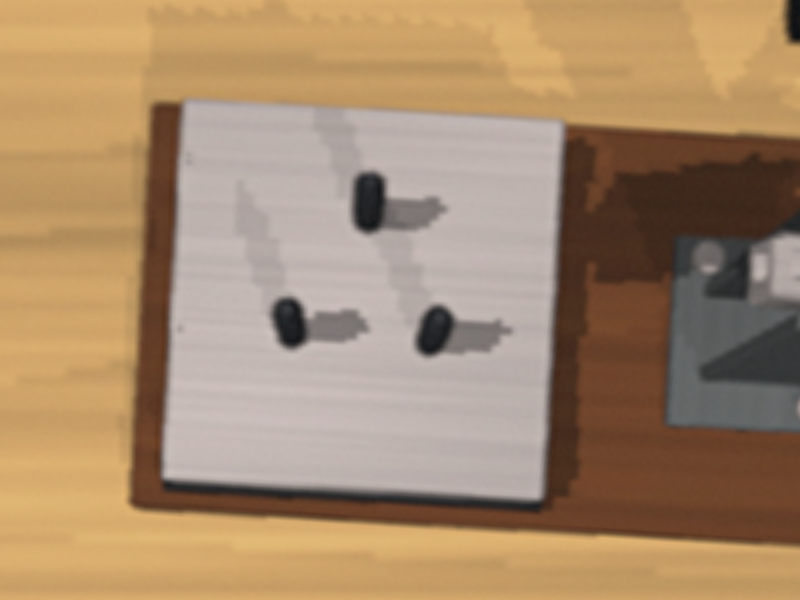

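The block corners are at (182,100), (564,123), (544,502) and (163,482), and the stud bases are at about (370,216), (292,333) and (431,340). I'll refine this by fitting a stud silhouette model.

```bash
cat >> h.py <<'E'
from scipy.optimize import least_squares
def studfit(im,p,z0=.034,z1=.066,g=(.5446,.0492,-3.0),thr=75):
    "fit seat xy & yaw from stud blobs (raw image)"
    k=6;gray=cv2.resize(cv2.cvtColor(im,cv2.COLOR_RGB2GRAY),None,fx=k,fy=k,interpolation=cv2.INTER_CUBIC)
    a=np.linspace(0,2*np.pi,40,endpoint=False)
    def sil(x,y):
        L=[(z0,.004),(z1-.007,.004),(z1,.0025)]
        P=np.array([[x+r*np.cos(t),y+r*np.sin(t),z] for z,r in L for t in a]);return cv2.convexHull(np.float32(proj(p,P)))
    def ctr(h): M=cv2.moments(h);return np.array([M["m10"]/M["m00"],M["m01"]/M["m00"]])
    def pts(v): return [(v[0]+.02*np.cos(t),v[1]+.02*np.sin(t)) for t in np.radians(v[2]+np.array([0,120,240]))]
    m=(gray<thr).astype(np.uint8);n,_,st,ce=cv2.connectedComponentsWithStats(m)
    obs=[];cand=[((ce[i]+.5)/k-.5,st[i,4]/k/k) for i in range(1,n) if 30<st[i,4]/k/k<900]
    for q in pts(g):
        c=ctr(sil(*q));b=min(cand,key=lambda e:np.hypot(*(e[0]-c)));obs.append(b[0])
        print("blob",b[0].round(1),"area",round(b[1]),"model",c.round(1),round(cv2.contourArea(sil(*q))))
    r=least_squares(lambda v:np.concatenate([ctr(sil(*q))-o for q,o in zip(pts(v),obs)]),g,x_scale=(.01,.01,10),diff_step=1e-3)
    print("seat",r.x.round(4),"res px",r.fun.round(2));return r.x
E
python3 - <<'E'
from h import *
im=cv2.imread("pics/w1raw.png")[:,:,::-1].copy();p=bot.camera_params("wrist")
for t in (70,90): studfit(im,p,thr=t)
it=cv2.imread("pics/top0raw.png")[:,:,::-1].copy();studfit(it,bot.camera_params("top"),thr=90)
W=np.linalg.inv(bot.camera_params("top")["world_to_cam"]);print(W[:3,3])
go(.542,.205,.2,86.3)
E
```

```text
blob [254.4 197.9] area 91 model [253.9 197.3] 126
blob [273.4 165.9] area 77 model [272.8 164.7] 109
blob [234.7 166.3] area 79 model [234.1 165.2] 111
seat [ 0.5455  0.0497 -3.1512] res px [-0.01  0.28  0.01 -0.14 -0.   -0.12]
blob [254.4 197.9] area 105 model [253.9 197.3] 126
blob [273.4 165.9] area 88 model [272.8 164.7] 109
blob [234.7 166.3] area 91 model [234.1 165.2] 111
seat [ 0.5455  0.0497 -3.151 ] res px [ 0.    0.31 -0.01 -0.15  0.   -0.15]
blob [283.7 152.6] area 351 model [259.8 196.7] 8
blob [251.6 258.5] area 288 model [253.5 205.8] 8
blob [251.6 258.5] area 288 model [264.6 206.6] 8
seat [  0.4815   0.0387 -15.6481] res px [-19.54  64.54   4.35 -33.67  15.1  -30.4 ]
[0.36349988 0.07411074 1.36031053]
t 2.12 tcp [0.5454 0.0515 0.2012] jaw 86.3 q6 -1.46 | turn 0.01 shift(tool)  [0.0133 0.153  0.0013] norm 0.154 F [-0.3  0.1 -0.1] w 1.001
```

{"name": "jog_arm", "arguments": {
  "plan": [
    {"claw":0,"x":0.0044,"y":0.051,"z":0,"turn":0},
    {"claw":0,"x":0.0044,"y":0.051,"z":0,"turn":0},
    {"claw":0,"x":0.0044,"y":0.051,"z":0,"turn":0},
    {"claw":0.15,"x":0,"y":0,"z":0.02,"turn":-10.5},
    {"claw":0.15,"x":0,"y":0,"z":0.02,"turn":-10.5},
    {"claw":0.15,"x":0,"y":0,"z":0,"turn":0},
    {"claw":0.15,"x":0,"y":0,"z":0,"turn":0}
  ]
}}

```text
time: 3.0
tool_pos: [0.5422, 0.2052, 0.1618]
tcp_rot: [-0.47, 3.106, 0.0]
wrist_force: [0.6, 0.1, 0.5]
width: 0.847
```

```bash
python3 - <<'E'
from h import *
im,p=shot("wrist");save("w2raw.png",im)
for f in flanges(im,p,.008,.46,.62,.12,.30): print(f[0].round(4),np.round(f[1],1),"r",f[3].round(1),"ang",f[4].round(1))
for lo in ((2,80,60),(2,140,110)):
  for f in flanges(im,p,.008,.46,.62,.12,.30,lo=lo,hi=(16,255,255)): print(f[0].round(4),np.round(f[1],1),"r",f[3].round(1),"ang",f[4].round(1), f[2].mean(0).round(4))
save("w2.png",im)
go(.5414,.2052,.05,107.3)
E
```

```text
[0.5418 0.2032] [60.7 60.9] r [19.2 20.  20. ] ang [  18.3 -103.   139.2]
[0.5418 0.2033] [61.8 61.9] r [19.2 20.  20. ] ang [  18.3 -103.   139.3] [0.5413 0.2031]
[0.5418 0.2033] [60.2 60.5] r [19.7 19.9 20. ] ang [  18.5 -102.6  138.7] [0.5416 0.2033]
t 3.05 tcp [0.5427 0.205  0.1624] jaw 107.2 q6 -1.55 | turn -0.10 shift(tool)  [0.0014 0.0005 0.1124] norm 0.112 F [ 0.2 -0.4  0.1] w 0.850
```

View pics/w2.png

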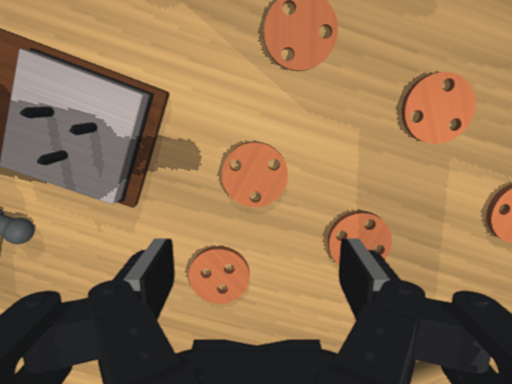

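The wrist picture shows flange C at (255,174) with three holes. The fingertips at (160,245) and (350,245) clear it on both sides, so I'll go down.

{"name": "jog_arm", "arguments": {
  "newtons": 40,
  "plan": [
    {"claw":0.15,"x":0.0015,"y":-0.0013,"z":0.05,"turn":0},
    {"claw":0.15,"x":0,"y":0,"z":0.05,"turn":0},
    {"claw":0.15,"x":0,"y":0,"z":0.04,"turn":0},
    {"claw":0.15,"x":0,"y":0,"z":0.01,"turn":0},
    {"claw":0.15,"x":0,"y":0,"z":0,"turn":0},
    {"claw":0.15,"x":0,"y":0,"z":0.004,"turn":0},
    {"claw":0.15,"x":0,"y":0,"z":0,"turn":0}
  ]
}}

```text
time: 3.92
tool_pos: [0.5423, 0.203, 0.0089]
tcp_rot: [-0.472, 3.103, 0.001]
wrist_force: [-0.3, 0.6, -0.8]
width: 0.849
```

```bash
python3 - <<'E'
from h import *
im,p=shot("wrist");save("w3.png",im)
go(.5417,.2033,.0,107.3)
E
```

```text
t 3.98 tcp [0.5421 0.2029 0.0087] jaw 107.3 q6 -1.56 | turn -0.01 shift(tool)  [0.0003 0.0005 0.0087] norm 0.009 F [ 1.2  0.2 -0.1] w 0.851
```

View pics/w3.png

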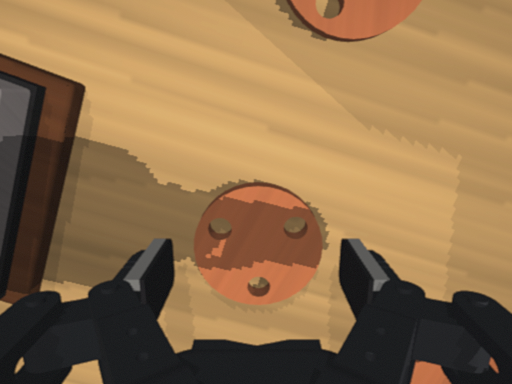

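The flange is centred between the fingers at (258,243), and the tips are still above it. I'll lower further in small steps while watching the force.

{"name": "jog_arm", "arguments": {
  "plan": [
    {"claw":0.15,"x":0,"y":0,"z":0.004,"turn":0},
    {"claw":0.15,"x":0,"y":0,"z":0.004,"turn":0},
    {"claw":0.15,"x":0,"y":0,"z":0.002,"turn":0},
    {"claw":0.15,"x":0,"y":0,"z":0,"turn":0}
  ]
}}

```text
time: 4.47
tool_pos: [0.5407, 0.2024, -0.0032]
tcp_rot: [0.472, -3.105, 0.0]
wrist_force: [0.1, -0.2, -0.5]
width: 0.85
```

{"name": "jog_arm", "arguments": {
  "plan": [
    {"claw":0.15,"x":0,"y":0,"z":0.0015,"turn":0},
    {"claw":0.15,"x":0,"y":0,"z":0,"turn":0}
  ]
}}

```text
time: 4.72
tool_pos: [0.541, 0.2025, -0.0043]
tcp_rot: [0.472, -3.106, 0.0]
wrist_force: [-0.2, 0.9, -0.6]
width: 0.853
```

{"name": "jog_arm", "arguments": {
  "plan": [
    {"claw":0.15,"x":0,"y":0,"z":0.0015,"turn":0},
    {"claw":0.15,"x":0,"y":0,"z":0,"turn":0}
  ]
}}

```text
time: 4.97
tool_pos: [0.541, 0.2025, -0.0058]
tcp_rot: [0.472, -3.106, 0.0]
wrist_force: [0.5, -0.2, -0.4]
width: 0.846
```

{"name": "jog_arm", "arguments": {
  "plan": [
    {"claw":0.22,"x":0,"y":0,"z":-0.0015,"turn":0},
    {"claw":0.4,"x":0,"y":0,"z":0,"turn":0},
    {"claw":0.4,"x":0,"y":0,"z":0,"turn":0},
    {"claw":0.4,"x":0,"y":0,"z":0,"turn":0},
    {"claw":0.4,"x":0,"y":0,"z":0,"turn":0}
  ]
}}

```text
time: 5.6
tool_pos: [0.5413, 0.2026, -0.0035]
tcp_rot: [-0.472, 3.105, 0.0]
wrist_force: [-1.2, -1.3, 5.4]
width: 0.681
```

{"name": "jog_arm", "arguments": {
  "plan": [
    {"claw":0.4,"x":0,"y":0,"z":-0.03,"turn":0},
    {"claw":0.4,"x":0,"y":0,"z":-0.05,"turn":0},
    {"claw":0.4,"x":0,"y":0,"z":-0.05,"turn":0},
    {"claw":0.4,"x":0,"y":0,"z":0,"turn":0}
  ]
}}

```text
time: 6.1
tool_pos: [0.5448, 0.2038, 0.1308]
tcp_rot: [-0.471, 3.096, 0.003]
wrist_force: [0.7, 0.9, -2.9]
width: 0.678
```

```bash
python3 - <<'E'
from h import *
go(.5455,.0497,.13,85.95)
im,p=shot("wrist");save("w4.png",im)
E
```

```text
t 6.10 tcp [0.5448 0.2038 0.1308] jaw 107.3 q6 -1.56 | turn 21.35 shift(tool)  [-0.0116 -0.1537  0.0003] norm 0.154 F [ 0.7  0.9 -2.9] w 0.678
```

View pics/w4.png

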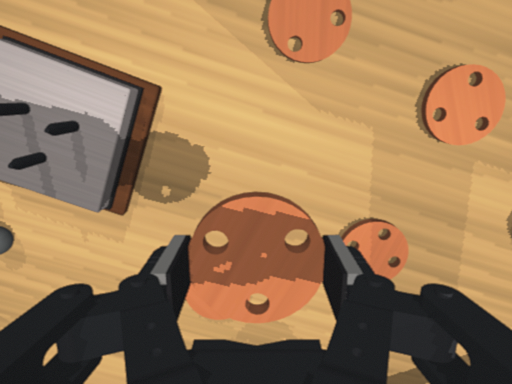

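The flange is held, with holes at (215,239), (297,237) and (257,303). I'll measure its pose in the grip from the holes at mid-thickness.

```bash
cat >> h.py <<'E'
def held(im,p,t,R,dz=.008,s=5000,target=None):
    "hole centres of the held flange at its mid plane, in tool xy (mm), and yaw"
    x0,x1,y0,y1=t[0]-.045,t[0]+.045,t[1]-.045,t[1]+.045
    o=ortho(im,p,x0,x1,y0,y1,t[2]+dz,s);hsv=cv2.cvtColor(o,cv2.COLOR_RGB2HSV);m=cv2.inRange(hsv,(2,100,60),(14,255,255))
    n,l,st,ce=cv2.connectedComponentsWithStats(255-m);H=[]
    for i in range(1,n):
        a=st[i,4]/s/s*1e6
        if 25<a<130: H.append([x1-ce[i][1]/s-t[0],y1-ce[i][0]/s-t[1]]);print("hole",np.round(np.array(H[-1])*1e3,1),"area",round(a))
    H=np.array(H);c=H.mean(0);d=H-c
    print("centre-tcp world mm",(c*1e3).round(1),"tool mm",(R.T@np.r_[c,0]*1e3).round(1),"r",(np.hypot(*d.T)*1e3).round(1),"yaw",np.degrees(np.arctan2(d[:,1],d[:,0])).round(1))
    return c,o
E
python3 - <<'E'
from h import *
s,t,R=pose();im=cv2.imread("pics/w4.png")[:,:,::-1].copy();p=bot.camera_params("wrist")
held(im,p,t,R)
E
```

```text
hole [19.4  6.8] area 37
hole [ -3.6 -19.2] area 57
hole [-14.4  13.4] area 57
centre-tcp world mm [0.5 0.3] tool mm [-0.6  0.2  0. ] r [20.  19.9 19.8] yaw [  18.7 -101.7  138.7]
```

{"name": "jog_arm", "arguments": {
  "plan": [
    {"claw":0.4,"x":0,"y":0,"z":0,"turn":7.25},
    {"claw":0.4,"x":0,"y":0,"z":0,"turn":7.25},
    {"claw":0.4,"x":0,"y":0,"z":0,"turn":7.25},
    {"claw":0.4,"x":-0.004,"y":-0.0385,"z":0,"turn":0},
    {"claw":0.4,"x":-0.004,"y":-0.0385,"z":0,"turn":0},
    {"claw":0.4,"x":-0.004,"y":-0.0385,"z":0,"turn":0},
    {"claw":0.4,"x":0,"y":-0.0385,"z":0.02,"turn":0},
    {"claw":0.4,"x":0,"y":0,"z":0.025,"turn":0},
    {"claw":0.4,"x":0,"y":0,"z":0,"turn":0},
    {"claw":0.4,"x":0,"y":0,"z":0,"turn":0}
  ]
}}

```text
time: 7.4
tool_pos: [0.5403, 0.0483, 0.0799]
tcp_rot: [-0.121, -3.137, 0.0]
wrist_force: [1.1, 0.3, -1.9]
width: 0.671
```

```bash
python3 - <<'E'
from h import *
go(.5448,.0495,.075,85.5)
s,t,R=pose();im,p=shot("wrist");save("w5raw.png",im)
c,o=held(im,p,t,R)
it,pt=shot("top")
o=ortho(im,p,t[0]-.07,t[0]+.05,t[1]-.06,t[1]+.06,t[2]+.008,5000);save("w5.png",o)
E
```

```text
t 7.40 tcp [0.5403 0.0483 0.0799] jaw 85.6 q6 -1.45 | turn 0.07 shift(tool)  [-0.0044  0.0015  0.0049] norm 0.007 F [ 1.1  0.3 -1.9] w 0.671
hole [20.2 -1.2] area 41
hole [-8.2 17.8] area 61
hole [-10.2 -16.6] area 57
centre-tcp world mm [ 0.6 -0. ] tool mm [-0.6  0.  -0. ] r [19.7 19.9 19.8] yaw [  -3.5  116.3 -123.1]
```

View pics/w5.png

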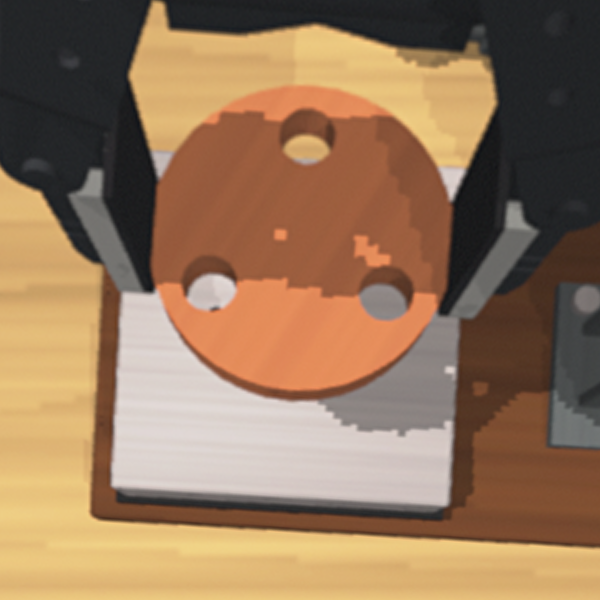

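The held flange has yaw −3.4°, which suits the seat, and the stud below left shows through its hole. I'll correct the position and lower it onto the studs.

{"name": "jog_arm", "arguments": {
  "plan": [
    {"claw":0.4,"x":-0.0045,"y":0.0017,"z":0,"turn":0},
    {"claw":0.4,"x":0,"y":0,"z":0.013,"turn":0},
    {"claw":0.4,"x":0,"y":0,"z":0,"turn":0},
    {"claw":0.4,"x":0,"y":0,"z":0.004,"turn":0},
    {"claw":0.4,"x":0,"y":0,"z":0.003,"turn":0},
    {"claw":0.4,"x":0,"y":0,"z":0,"turn":0}
  ]
}}

```text
time: 8.25
tool_pos: [0.5454, 0.0493, 0.0604]
tcp_rot: [-0.122, -3.138, 0.0]
wrist_force: [0.4, 0.5, -1.2]
width: 0.672
```

```bash
python3 - <<'E'
from h import *
go(.5449,.0497,.032,85.6)
E
```

```text
t 8.25 tcp [0.5454 0.0493 0.0604] jaw 85.5 q6 -1.45 | turn -0.06 shift(tool)  [0.0005 0.0003 0.0284] norm 0.028 F [ 0.4  0.5 -1.2] w 0.672
```

{"name": "jog_arm", "arguments": {
  "plan": [
    {"claw":0.4,"x":0.0005,"y":0.0003,"z":0.003,"turn":0},
    {"claw":0.4,"x":0,"y":0,"z":0.003,"turn":0},
    {"claw":0.4,"x":0,"y":0,"z":0.003,"turn":0},
    {"claw":0.4,"x":0,"y":0,"z":0,"turn":0}
  ]
}}

```text
time: 8.75
tool_pos: [0.5449, 0.0497, 0.0514]
tcp_rot: [-0.122, -3.138, 0.0]
wrist_force: [0.9, -0.5, -1.6]
width: 0.677
```

{"name": "jog_arm", "arguments": {
  "plan": [
    {"claw":0.4,"x":0,"y":0,"z":0.006,"turn":0},
    {"claw":0.4,"x":0,"y":0,"z":0.006,"turn":0},
    {"claw":0.4,"x":0,"y":0,"z":0.004,"turn":0},
    {"claw":0.4,"x":0,"y":0,"z":0.0025,"turn":0},
    {"claw":0.4,"x":0,"y":0,"z":0,"turn":0}
  ]
}}

```text
time: 9.38
tool_pos: [0.545, 0.0497, 0.033]
tcp_rot: [-0.122, -3.139, 0.0]
wrist_force: [-0.3, -0.6, -3.0]
width: 0.68
```

{"name": "jog_arm", "arguments": {
  "plan": [
    {"claw":0.15,"x":0,"y":0,"z":0,"turn":0},
    {"claw":0.15,"x":0,"y":0,"z":0,"turn":0},
    {"claw":0.15,"x":0,"y":0,"z":-0.02,"turn":0},
    {"claw":0.15,"x":0,"y":0,"z":-0.052,"turn":0},
    {"claw":0.15,"x":0,"y":0,"z":-0.055,"turn":8.8},
    {"claw":0.15,"x":0.04,"y":0.03,"z":0,"turn":0},
    {"claw":0.15,"x":0.04,"y":0.03,"z":0,"turn":0},
    {"claw":0.15,"x":0.04,"y":0.03,"z":0,"turn":0},
    {"claw":0.15,"x":0.041,"y":0.03,"z":0,"turn":0},
    {"claw":0.15,"x":0,"y":0,"z":0,"turn":0}
  ]
}}

```text
time: 10.62
tool_pos: [0.4141, 0.2054, 0.1607]
tcp_rot: [0.355, 3.121, 0.001]
wrist_force: [0.1, 0.5, -0.4]
width: 0.854
```

```bash
python3 - <<'E'
from h import *
s,t,R=pose();im,p=shot("wrist");save("w6raw.png",im)
for f in flanges(im,p,.008,t[0]-.08,t[0]+.08,t[1]-.09,t[1]+.2): print(f[0].round(4),np.round(f[1],1),"r",f[3].round(1),"ang",f[4].round(1),f[2].mean(0).round(4))
go(.416,.2036,.0,None)
it,pt=shot("top");save("t2raw.png",it)
for z,a in ((.008,(.36,.70,.15,.52)),(.042,(.48,.62,-.03,.12))):
  for f in flanges(it,pt,z,*a): print(f[0].round(4),np.round(f[1],1),"r",f[3].round(1),"ang",f[4].round(1))
E
```

```text
[0.4159 0.2036] [60.7 61. ] r [19.5 20.  20. ] ang [ -12.8  107.6 -134.1] [0.4156 0.2038]
[0.4382 0.3376] [60.7 61.2] r [19.9 20.1 19.8] ang [ -54.2   65.6 -174.7] [0.4383 0.3377]
t 10.68 tcp [0.4155 0.2044 0.1608] jaw 76.9 q6 -0.94 | turn 0.00 shift(tool)  [-0.0005 -0.0008  0.1608] norm 0.161 F [ 0.2 -0.1  0.4] w 0.851
[0.5024 0.4564] [62.5 64.6] r [19.6 20. ] ang [-87.5  92.9]
[0.5744 0.3207] [62.4 64.8] r [19.9 20.1 20.  19.9] ang [ -4.1  85.2 -96.7 175.2]
[0.6494 0.2015] [62.4 63.5] r [13.5 13.8 13.5] ang [ 31.1 -92.3 149.9]
[0.5452 0.0516] [61.2 61.8] r [20.7 19.7 20.1] ang [  -4.8  116.1 -122.4]
```

{"name": "jog_arm", "arguments": {
  "plan": [
    {"claw":0.15,"x":-0.0005,"y":-0.0006,"z":0.05,"turn":0},
    {"claw":0.15,"x":0,"y":0,"z":0.05,"turn":0},
    {"claw":0.15,"x":0,"y":0,"z":0.045,"turn":0},
    {"claw":0.15,"x":0,"y":0,"z":0.012,"turn":0},
    {"claw":0.15,"x":0,"y":0,"z":0.0068,"turn":0},
    {"claw":0.15,"x":0,"y":0,"z":0,"turn":0},
    {"claw":0.22,"x":0,"y":0,"z":0,"turn":0},
    {"claw":0.4,"x":0,"y":0,"z":0,"turn":0},
    {"claw":0.4,"x":0,"y":0,"z":0,"turn":0},
    {"claw":0.4,"x":0,"y":0,"z":0,"turn":0}
  ]
}}

```text
time: 11.98
tool_pos: [0.4178, 0.2034, -0.0016]
tcp_rot: [0.362, 3.118, 0.002]
wrist_force: [-1.3, -1.5, 6.5]
width: 0.675
```

{"name": "jog_arm", "arguments": {
  "plan": [
    {"claw":0.4,"x":0,"y":0,"z":0,"turn":0},
    {"claw":0.4,"x":0,"y":0,"z":-0.03,"turn":0},
    {"claw":0.4,"x":0,"y":0,"z":-0.05,"turn":0},
    {"claw":0.4,"x":0,"y":0,"z":-0.05,"turn":0},
    {"claw":0.4,"x":0,"y":0,"z":0,"turn":0},
    {"claw":0.4,"x":0,"y":0,"z":0,"turn":0}
  ]
}}

```text
time: 12.72
tool_pos: [0.4158, 0.2026, 0.1262]
tcp_rot: [-0.362, -3.121, 0.0]
wrist_force: [-0.4, 0.5, -3.7]
width: 0.669
```

```bash
python3 - <<'E'
from h import *
s,t,R=pose();im,p=shot("wrist");save("w7raw.png",im)
held(im,p,t,R)
go(.5449,.0497,.1,85.5)
E
```

```text
hole [16.1 -3.8] area 42
hole [-8.5 19.4] area 54
hole [-15.9 -13.5] area 52
centre-tcp world mm [-2.8  0.7] tool mm [2.9 0.1 0. ] r [19.4 19.6 19.4] yaw [ -13.4  106.9 -132.8]
t 12.78 tcp [0.415  0.2022 0.1252] jaw 76.8 q6 -0.94 | turn -8.74 shift(tool)  [-0.1415 -0.1418  0.025 ] norm 0.202 F [-1.   0.4 -3.3] w 0.666
```

{"name": "jog_arm", "arguments": {
  "plan": [
    {"claw":0.4,"x":0,"y":0,"z":0,"turn":-5},
    {"claw":0.4,"x":0,"y":0,"z":0,"turn":-5},
    {"claw":0.4,"x":-0.0355,"y":-0.0362,"z":0,"turn":0},
    {"claw":0.4,"x":-0.0355,"y":-0.0362,"z":0,"turn":0},
    {"claw":0.4,"x":-0.0355,"y":-0.0362,"z":0,"turn":0},
    {"claw":0.4,"x":-0.0355,"y":-0.0362,"z":0.025,"turn":0},
    {"claw":0.4,"x":0,"y":0,"z":0.015,"turn":0},
    {"claw":0.4,"x":0,"y":0,"z":0,"turn":0},
    {"claw":0.4,"x":0,"y":0,"z":0,"turn":0}
  ]
}}

```text
time: 13.9
tool_pos: [0.5486, 0.051, 0.0857]
tcp_rot: [-0.087, -3.138, -0.0]
wrist_force: [0.7, 0.4, -2.4]
width: 0.668
```

```bash
python3 - <<'E'
from h import *
s,t,R=pose();im,p=shot("wrist");save("w8raw.png",im)
for dz in (.006,.004):
  c,o=held(im,p,t,R,dz)
go(.5455-c[0],.0497-c[1],.068,None)
E
```

```text
hole [17.7 -1. ] area 42
centre-tcp world mm [17.7 -1. ] tool mm [-17.7   0.   -0. ] r [0.] yaw [0.]
hole [18.9 -1. ] area 44
centre-tcp world mm [18.9 -1. ] tool mm [-18.9   0.   -0. ] r [0.] yaw [0.]
t 13.95 tcp [0.5492 0.0511 0.0865] jaw 86.8 q6 -1.47 | turn 0.00 shift(tool)  [ 0.0225 -0.0016  0.0185] norm 0.029 F [ 0.6 -0.5 -2.3] w 0.674
```

{"name": "jog_arm", "arguments": {
  "plan": [
    {"claw":0.4,"x":0.0013,"y":-0.0016,"z":0.012,"turn":0},
    {"claw":0.4,"x":0,"y":0,"z":0.006,"turn":0},
    {"claw":0.4,"x":0,"y":0,"z":0,"turn":0},
    {"claw":0.4,"x":0,"y":0,"z":0.003,"turn":0},
    {"claw":0.4,"x":0,"y":0,"z":0.003,"turn":0},
    {"claw":0.4,"x":0,"y":0,"z":0,"turn":0}
  ]
}}

```text
time: 14.7
tool_pos: [0.5484, 0.0486, 0.0622]
tcp_rot: [-0.089, -3.14, 0.0]
wrist_force: [-0.4, 1.0, -1.6]
width: 0.674
```

```bash
python3 - <<'E'
from h import *
go(.5476,.0496,.06,86.8)
E
```

```text
t 14.70 tcp [0.5484 0.0486 0.0622] jaw 86.7 q6 -1.47 | turn -0.06 shift(tool)  [0.0008 0.001  0.0022] norm 0.003 F [-0.4  1.  -1.6] w 0.674
```

{"name": "jog_arm", "arguments": {
  "plan": [
    {"claw":0.4,"x":0.0008,"y":0.001,"z":0,"turn":0},
    {"claw":0.4,"x":0,"y":0,"z":0.003,"turn":0},
    {"claw":0.4,"x":0,"y":0,"z":0.003,"turn":0},
    {"claw":0.4,"x":0,"y":0,"z":0.002,"turn":0},
    {"claw":0.4,"x":0,"y":0,"z":0,"turn":0}
  ]
}}

```text
time: 15.32
tool_pos: [0.5475, 0.0496, 0.0542]
tcp_rot: [-0.089, -3.14, 0.0]
wrist_force: [0.1, -0.3, -2.8]
width: 0.673
```

{"name": "jog_arm", "arguments": {
  "plan": [
    {"claw":0.4,"x":0,"y":0,"z":0.005,"turn":0},
    {"claw":0.4,"x":0,"y":0,"z":0.005,"turn":0},
    {"claw":0.4,"x":0,"y":0,"z":0.002,"turn":0},
    {"claw":0.4,"x":0,"y":0,"z":0,"turn":0}
  ]
}}

```text
time: 15.82
tool_pos: [0.5475, 0.0496, 0.0421]
tcp_rot: [-0.089, -3.14, 0.0]
wrist_force: [-0.0, 0.0, -1.8]
width: 0.673
```

{"name": "jog_arm", "arguments": {
  "plan": [
    {"claw":0.15,"x":0,"y":0,"z":0,"turn":0},
    {"claw":0.15,"x":0,"y":0,"z":0,"turn":0},
    {"claw":0.15,"x":0,"y":0,"z":-0.02,"turn":0},
    {"claw":0.15,"x":0,"y":0,"z":-0.05,"turn":0},
    {"claw":0.15,"x":0,"y":0,"z":-0.05,"turn":10.25},
    {"claw":0.15,"x":0,"y":0,"z":0,"turn":10.25},
    {"claw":0.15,"x":0,"y":0,"z":0,"turn":10.25},
    {"claw":0.15,"x":0,"y":0,"z":0,"turn":10.25},
    {"claw":0.15,"x":0,"y":0,"z":0,"turn":10.25}
  ]
}}

```text
time: 16.95
tool_pos: [0.5481, 0.0497, 0.1631]
tcp_rot: [1.446, 2.788, 0.001]
wrist_force: [0.2, -0.3, 0.4]
width: 0.854
```

{"name": "jog_arm", "arguments": {
  "plan": [
    {"claw":0.15,"x":0.0496,"y":0.0131,"z":0,"turn":0},
    {"claw":0.15,"x":0.0496,"y":0.0131,"z":0,"turn":0},
    {"claw":0.15,"x":0.0496,"y":0.0131,"z":0,"turn":0},
    {"claw":0.15,"x":0.0496,"y":0.0131,"z":0,"turn":0},
    {"claw":0.15,"x":0.0496,"y":0.0131,"z":0,"turn":0},
    {"claw":0.15,"x":0.0496,"y":0.0131,"z":0,"turn":0},
    {"claw":0.15,"x":0,"y":0,"z":0,"turn":0},
    {"claw":0.15,"x":0,"y":0,"z":0,"turn":0}
  ]
}}

```text
time: 17.95
tool_pos: [0.439, 0.3374, 0.1626]
tcp_rot: [1.437, 2.793, -0.0]
wrist_force: [0.4, -0.8, -0.8]
width: 0.849
```

```bash
python3 - <<'E'
from h import *
s,t,R=pose();im,p=shot("wrist");save("w9raw.png",im)
for f in flanges(im,p,.008,t[0]-.1,t[0]+.1,t[1]-.1,t[1]+.1): print(f[0].round(4),np.round(f[1],1),"r",f[3].round(1),"ang",f[4].round(1),f[2].mean(0).round(4)); q=f[0]
go(q[0],q[1],-.002,None)
it,pt=shot("top");save("t3raw.png",it)
for z,a in ((.008,(.36,.70,.15,.52)),(.05,(.48,.62,-.03,.12))):
  for f in flanges(it,pt,z,*a): print(f[0].round(4),np.round(f[1],1),"r",f[3].round(1),"ang",f[4].round(1))
E
```

```text
[0.4384 0.3384] [60.4 61.1] r [19.3 20.  20. ] ang [ -54.4   66.7 -175.4] [0.4381 0.3388]
t 18.00 tcp [0.4393 0.3369 0.1626] jaw 35.5 q6 -0.01 | turn 0.00 shift(tool)  [0.0018 0.0002 0.1646] norm 0.165 F [0.3 0.7 0. ] w 0.849
[0.4404 0.336 ] [52.5 64.6] r [15.9] ang [-52.3]
[0.5744 0.3211] [62.4 63.8] r [19.7 20.1 20.2] ang [ 84.9 -95.6 175.7]
[0.6495 0.2014] [62.2 63.5] r [13.3 13.5 13.6] ang [ 31.9 -92.5 150. ]
[0.5448 0.0515] [61.6 62.3] r [20.5 20.1 19.9] ang [  -3.   119.  -125.7]
```

{"name": "jog_arm", "arguments": {
  "plan": [
    {"claw":0.15,"x":0.0015,"y":0.0003,"z":0.05,"turn":0},
    {"claw":0.15,"x":0,"y":0,"z":0.05,"turn":0},
    {"claw":0.15,"x":0,"y":0,"z":0.045,"turn":0},
    {"claw":0.15,"x":0,"y":0,"z":0.012,"turn":0},
    {"claw":0.15,"x":0,"y":0,"z":0.0076,"turn":0},
    {"claw":0.15,"x":0,"y":0,"z":0,"turn":0},
    {"claw":0.22,"x":0,"y":0,"z":0,"turn":0},
    {"claw":0.4,"x":0,"y":0,"z":0,"turn":0},
    {"claw":0.4,"x":0,"y":0,"z":0,"turn":0},
    {"claw":0.4,"x":0,"y":0,"z":0,"turn":0}
  ]
}}

```text
time: 19.3
tool_pos: [0.4395, 0.3398, 0.0001]
tcp_rot: [1.437, 2.792, 0.004]
wrist_force: [-1.7, -2.1, 7.0]
width: 0.667
```

{"name": "jog_arm", "arguments": {
  "plan": [
    {"claw":0.4,"x":0,"y":0,"z":0,"turn":0},
    {"claw":0.4,"x":0,"y":0,"z":-0.03,"turn":0},
    {"claw":0.4,"x":0,"y":0,"z":-0.05,"turn":0},
    {"claw":0.4,"x":0,"y":0,"z":-0.05,"turn":0},
    {"claw":0.4,"x":0,"y":0,"z":0,"turn":0},
    {"claw":0.4,"x":0,"y":0,"z":0,"turn":0}
  ]
}}

```text
time: 20.05
tool_pos: [0.4379, 0.3388, 0.1277]
tcp_rot: [-1.438, -2.793, 0.0]
wrist_force: [-0.6, 0.3, -1.7]
width: 0.668
```

```bash
python3 - <<'E'
from h import *
s,t,R=pose();im,p=shot("wrist");save("w10raw.png",im)
for dz in (.006,.008): held(im,p,t,R,dz)
go(.5455,.0497,.1,86.7)
E
```

```text
hole [ 11.2 -15.4] area 37
hole [ 7.9 18.4] area 55
hole [-19.7  -1.4] area 50
centre-tcp world mm [-0.2  0.5] tool mm [ 0.5  0.2 -0. ] r [19.6 19.6 19.6] yaw [ -54.4   65.7 -174.3]
hole [ 10.5 -14.4] area 36
hole [ 7.2 19. ] area 53
hole [-20.   -0.6] area 48
centre-tcp world mm [-0.8  1.3] tool mm [ 1.5  0.1 -0. ] r [19.3 19.4 19.3] yaw [ -54.4   65.7 -174.3]
t 20.10 tcp [0.4371 0.3382 0.1265] jaw 35.5 q6 -0.01 | turn -51.19 shift(tool)  [-0.1249 -0.2818  0.0267] norm 0.309 F [ 0.5 -1.1 -1.7] w 0.668
```

{"name": "jog_arm", "arguments": {
  "plan": [
    {"claw":0.4,"x":0,"y":0,"z":0,"turn":-10.23},
    {"claw":0.4,"x":0,"y":0,"z":0,"turn":-10.23},
    {"claw":0.4,"x":0,"y":0,"z":0,"turn":-10.23},
    {"claw":0.4,"x":0,"y":0,"z":0,"turn":-10.23},
    {"claw":0.4,"x":0,"y":0,"z":0,"turn":-10.23},
    {"claw":0.4,"x":-0.0207,"y":-0.047,"z":0,"turn":0},
    {"claw":0.4,"x":-0.0207,"y":-0.047,"z":0,"turn":0},
    {"claw":0.4,"x":-0.0207,"y":-0.047,"z":0,"turn":0},
    {"claw":0.4,"x":-0.0207,"y":-0.047,"z":0,"turn":0},
    {"claw":0.4,"x":-0.0207,"y":-0.047,"z":0,"turn":0}
  ]
}}

```text
time: 21.35
tool_pos: [0.5264, 0.0965, 0.1253]
tcp_rot: [-0.092, -3.136, 0.001]
wrist_force: [-0.1, 0.3, -1.8]
width: 0.669
```

{"name": "jog_arm", "arguments": {
  "plan": [
    {"claw":0.4,"x":-0.0207,"y":-0.047,"z":0,"turn":0},
    {"claw":0.4,"x":0,"y":0,"z":0.025,"turn":0},
    {"claw":0.4,"x":0,"y":0,"z":0.015,"turn":0},
    {"claw":0.4,"x":0,"y":0,"z":0,"turn":0},
    {"claw":0.4,"x":0,"y":0,"z":0,"turn":0}
  ]
}}

```text
time: 21.98
tool_pos: [0.5456, 0.0509, 0.0877]
tcp_rot: [-0.09, -3.14, 0.0]
wrist_force: [0.7, -0.4, -2.2]
width: 0.666
```

```bash
python3 - <<'E'
from h import *
s,t,R=pose();im,p=shot("wrist");save("w11raw.png",im)
c,o=held(im,p,t,R,.004)
o=ortho(im,p,t[0]-.07,t[0]+.05,t[1]-.06,t[1]+.06,t[2]+.004,5000);save("w11.png",o)
go(.545,.0495,.068,None)
E
```

```text
hole [20.2 -1.1] area 42
centre-tcp world mm [20.2 -1.1] tool mm [-20.3   0.   -0. ] r [0.] yaw [0.]
t 22.02 tcp [0.5461 0.0509 0.0883] jaw 86.7 q6 -1.47 | turn 0.00 shift(tool)  [ 0.0011 -0.0015  0.0203] norm 0.020 F [-0.2 -0.  -1.8] w 0.670
```

View pics/w11.png

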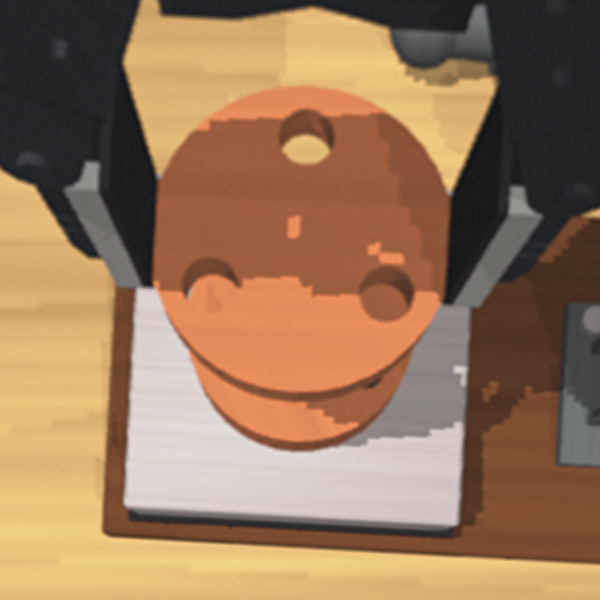

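Two flanges are stacked and the third is held level above them. I'll correct the position and lower it.

{"name": "jog_arm", "arguments": {
  "plan": [
    {"claw":0.4,"x":0.0009,"y":-0.0014,"z":0.012,"turn":0},
    {"claw":0.4,"x":0,"y":0,"z":0.006,"turn":0},
    {"claw":0.4,"x":0,"y":0,"z":0,"turn":0},
    {"claw":0.4,"x":0,"y":0,"z":0,"turn":0}
  ]
}}

```text
time: 22.52
tool_pos: [0.5449, 0.0488, 0.0699]
tcp_rot: [0.092, 3.14, -0.0]
wrist_force: [-0.1, -0.3, -1.6]
width: 0.667
```

```bash
python3 - <<'E'
from h import *
go(.5451,.0495,.06,86.7)
E
```

```text
t 22.52 tcp [0.5449 0.0488 0.0699] jaw 86.6 q6 -1.47 | turn -0.06 shift(tool)  [-0.0001  0.0007  0.0099] norm 0.010 F [-0.1 -0.3 -1.6] w 0.667
```

{"name": "jog_arm", "arguments": {
  "plan": [
    {"claw":0.4,"x":0,"y":0.0006,"z":0.003,"turn":0},
    {"claw":0.4,"x":0,"y":0,"z":0.003,"turn":0},
    {"claw":0.4,"x":0,"y":0,"z":0.003,"turn":0},
    {"claw":0.4,"x":0,"y":0,"z":0.002,"turn":0},
    {"claw":0.4,"x":0,"y":0,"z":0,"turn":0}
  ]
}}

```text
time: 23.15
tool_pos: [0.5447, 0.0494, 0.0586]
tcp_rot: [-0.092, -3.14, 0.0]
wrist_force: [-0.0, 0.2, -1.3]
width: 0.669
```

{"name": "jog_arm", "arguments": {
  "plan": [
    {"claw":0.4,"x":0,"y":0,"z":0.003,"turn":0},
    {"claw":0.4,"x":0,"y":0,"z":0.003,"turn":0},
    {"claw":0.4,"x":0,"y":0,"z":0,"turn":0}
  ]
}}

```text
time: 23.52
tool_pos: [0.5445, 0.0494, 0.0525]
tcp_rot: [-0.092, -3.139, 0.0]
wrist_force: [1.0, 0.1, -1.1]
width: 0.668
```

{"name": "jog_arm", "arguments": {
  "plan": [
    {"claw":0.4,"x":0,"y":0,"z":0.0015,"turn":0},
    {"claw":0.15,"x":0,"y":0,"z":0,"turn":0},
    {"claw":0.15,"x":0,"y":0,"z":0,"turn":0},
    {"claw":0.15,"x":0,"y":0,"z":-0.02,"turn":0},
    {"claw":0.15,"x":0,"y":0,"z":-0.05,"turn":0},
    {"claw":0.5,"x":0,"y":0,"z":-0.055,"turn":0},
    {"claw":0.5,"x":0.0,"y":0,"z":-0.03,"turn":0},
    {"claw":0.5,"x":0,"y":0,"z":0,"turn":0}
  ]
}}

```text
time: 24.52
tool_pos: [0.5475, 0.0496, 0.2105]
tcp_rot: [0.092, 3.132, 0.001]
wrist_force: [-0.3, 0.1, 0.1]
width: 0.498
```

```bash
python3 - <<'E'
from h import *
im,p=shot("wrist");save("w12raw.png",im)
o=ortho(im,p,.49,.60,-.02,.11,.058,4000);save("w12.png",o)
go(.4706,-.146,.2,86.85)
it,pt=shot("top");save("t4raw.png",it)
for f in flanges(it,pt,.058,.48,.62,-.03,.12): print(f[0].round(4),np.round(f[1],1),"r",f[3].round(1),"ang",f[4].round(1))
for f in flanges(im,p,.058,.48,.62,-.03,.12): print("w",f[0].round(4),np.round(f[1],1),"r",f[3].round(1),"ang",f[4].round(1))
hsv=cv2.cvtColor(it,cv2.COLOR_RGB2HSV);m=cv2.inRange(hsv,(0,200,120),(3,255,255))|cv2.inRange(hsv,(176,200,120),(180,255,255))
n,_,st,ce=cv2.connectedComponentsWithStats(m)
for i in range(1,n):
    if st[i,4]>30: print("red",st[i],ce[i].round(1),unproj(pt,ce[i],.125).round(4))
E
```

```text
t 24.57 tcp [0.5459 0.0495 0.208 ] jaw 86.6 q6 -1.47 | turn -0.20 shift(tool)  [ 0.0645 -0.1994  0.0077] norm 0.210 F [-0.1  0.1 -0.7] w 0.501
[0.5438 0.0513] [61.7 62.3] r [19.9 19.4] ang [ 114.6 -122.8]
w [0.5448 0.0493] [59.6 60.9] r [20.4 19.9 19.6] ang [  -2.8  115.9 -122.5]
red [324 218   5  18  77] [326.  226.5] [[ 0.4695 -0.1444  0.125 ]]
```

The stack is seated at (.5448,.0493) in the wrist fit, within 1 mm. The red grip is at about (.470,−.145,.125), which agrees with the geometry. I'll go round the clamp arm to reach it.

{"name": "jog_arm", "arguments": {
  "plan": [
    {"claw":0.5,"x":0.034,"y":0,"z":0,"turn":0},
    {"claw":0.5,"x":0.034,"y":0,"z":0,"turn":0},
    {"claw":0.5,"x":0,"y":-0.05,"z":0,"turn":0},
    {"claw":0.5,"x":0,"y":-0.05,"z":0,"turn":0},
    {"claw":0.5,"x":0,"y":-0.05,"z":0,"turn":0},
    {"claw":0.5,"x":0,"y":-0.049,"z":0,"turn":0},
    {"claw":0.5,"x":0,"y":0,"z":0,"turn":0},
    {"claw":0.5,"x":0,"y":0,"z":0,"turn":0}
  ]
}}

```text
time: 25.62
tool_pos: [0.4643, -0.1447, 0.2045]
tcp_rot: [-0.093, -3.137, -0.003]
wrist_force: [-0.8, 0.2, -0.0]
width: 0.503
```

```bash
python3 - <<'E'
from h import *
s,t,R=pose();go(.4705,-.1455,.108,86.85)
im,p=shot("wrist");save("w13.png",im)
hsv=cv2.cvtColor(im,cv2.COLOR_RGB2HSV);m=cv2.inRange(hsv,(0,180,100),(4,255,255))|cv2.inRange(hsv,(175,180,100),(180,255,255))
n,_,st,ce=cv2.connectedComponentsWithStats(m)
for i in range(1,n):
    if st[i,4]>30: print("red",st[i],ce[i].round(1),unproj(p,ce[i],.125).round(4))
print(proj(p,[[.4705,-.1455,.125]]))
E
```

```text
t 25.62 tcp [ 0.4643 -0.1447  0.2045] jaw 86.6 q6 -1.87 | turn -0.26 shift(tool)  [-0.0066 -0.0007  0.0965] norm 0.097 F [-0.8  0.2 -0. ] w 0.503
red [ 244  170   22   80 1632] [254.4 209.1] [[ 0.4704 -0.1462  0.125 ]]
[[255.34847675 209.1524637 ]]
```

View pics/w13.png

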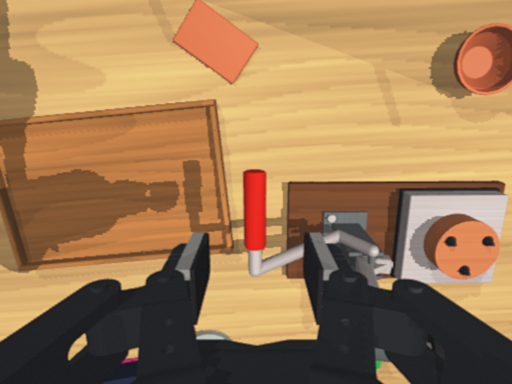

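The picture shows the grip at (254,209), as predicted. All three stud ends show in the stack at (465,245), and the fingers straddle the grip's column, so I'll descend and pinch it.

{"name": "jog_arm", "arguments": {
  "newtons": 30,
  "plan": [
    {"claw":0.5,"x":-0.006,"y":-0.001,"z":0.04,"turn":0},
    {"claw":0.5,"x":0,"y":0,"z":0.04,"turn":0},
    {"claw":0.5,"x":0,"y":0,"z":0.016,"turn":0},
    {"claw":0.5,"x":0,"y":0,"z":0,"turn":0},
    {"claw":0.85,"x":0,"y":0,"z":0,"turn":0},
    {"claw":0.85,"x":0,"y":0,"z":0,"turn":0},
    {"claw":0.85,"x":0,"y":0,"z":0,"turn":0},
    {"claw":0.85,"x":0,"y":0,"z":0,"turn":0}
  ]
}}

```text
time: 26.68
tool_pos: [0.4728, -0.1465, 0.1122]
tcp_rot: [0.092, 3.137, 0.0]
wrist_force: [0.2, 5.7, 6.9]
width: 0.172
```

```bash
python3 - <<'E'
from h import *
go(.4704,-.146,.108,86.85)
# swing increments in tool y / z
phi=np.radians(40+np.degrees(np.linspace(0,1.23,11)));y=-.1*np.cos(phi);z=.1*np.sin(phi)
print("dy",np.diff(y).round(4),"\ndz",(-np.diff(z)).round(4))
E
```

```text
t 26.68 tcp [ 0.4728 -0.1465  0.1122] jaw 86.6 q6 -1.86 | turn -0.23 shift(tool)  [0.0024 0.0004 0.0042] norm 0.005 F [0.2 5.7 6.9] w 0.172
dy [0.0085 0.0095 0.0104 0.0111 0.0117 0.0121 0.0123 0.0123 0.0121 0.0118] 
dz [-0.0089 -0.0078 -0.0066 -0.0053 -0.0039 -0.0024 -0.0009  0.0006  0.0021
  0.0036]
```

{"name": "jog_arm", "arguments": {
  "plan": [
    {"claw":0.85,"x":0,"y":0.0085,"z":-0.0089,"turn":0},
    {"claw":0.85,"x":0,"y":0.0095,"z":-0.0078,"turn":0},
    {"claw":0.85,"x":0,"y":0.0104,"z":-0.0066,"turn":0},
    {"claw":0.85,"x":0,"y":0.0111,"z":-0.0053,"turn":0},
    {"claw":0.85,"x":0,"y":0.0117,"z":-0.0039,"turn":0},
    {"claw":0.85,"x":0,"y":0.0121,"z":-0.0024,"turn":0},
    {"claw":0.85,"x":0,"y":0.0123,"z":-0.0009,"turn":0},
    {"claw":0.85,"x":0,"y":0,"z":0,"turn":0}
  ]
}}

```text
time: 27.68
tool_pos: [0.477, -0.072, 0.1485]
tcp_rot: [0.09, 3.137, -0.005]
wrist_force: [-1.2, -4.6, 9.8]
width: 0.17
```

{"name": "jog_arm", "arguments": {
  "plan": [
    {"claw":0.85,"x":0,"y":0.0123,"z":0.0006,"turn":0},
    {"claw":0.85,"x":0,"y":0.0121,"z":0.0021,"turn":0},
    {"claw":0.85,"x":0,"y":0.0118,"z":0.0036,"turn":0},
    {"claw":0.85,"x":0,"y":0,"z":0,"turn":0},
    {"claw":0.85,"x":0,"y":0,"z":0,"turn":0}
  ]
}}

```text
time: 28.3
tool_pos: [0.4788, -0.037, 0.1414]
tcp_rot: [0.089, 3.138, -0.008]
wrist_force: [-1.3, -11.5, 8.9]
width: 0.169
```

```bash
cat >> h.py <<'E'
def handle():
    s,t,R=pose();th=np.radians(-3.15);u=np.array([-np.sin(th),np.cos(th)])
    yf=(t[:2]-[.5453,.0497])@u;z=t[2]+.0155
    print("yf %.4f z %.4f phi %.2f rad => handle %.3f  r %.4f"%(yf,z,np.arctan2(z-.061,-(yf+.123)),np.arctan2(z-.061,-(yf+.123))-.698,np.hypot(z-.061,yf+.123)))
E
python3 - <<'E'
from h import *
handle();go(.4704,-.04,.14,None)
im,p=shot("side");save("s2.png",cv2.resize(im[100:280,180:420],None,fx=3,fy=3,interpolation=cv2.INTER_CUBIC))
E
```

```text
yf -0.0903 z 0.1569 phi 1.90 rad => handle 1.202  r 0.1013
t 28.30 tcp [ 0.4788 -0.037   0.1414] jaw 86.7 q6 -1.64 | turn 0.00 shift(tool)  [ 0.0082 -0.0034  0.0014] norm 0.009 F [ -1.3 -11.5   8.9] w 0.169
```

View pics/s2.png

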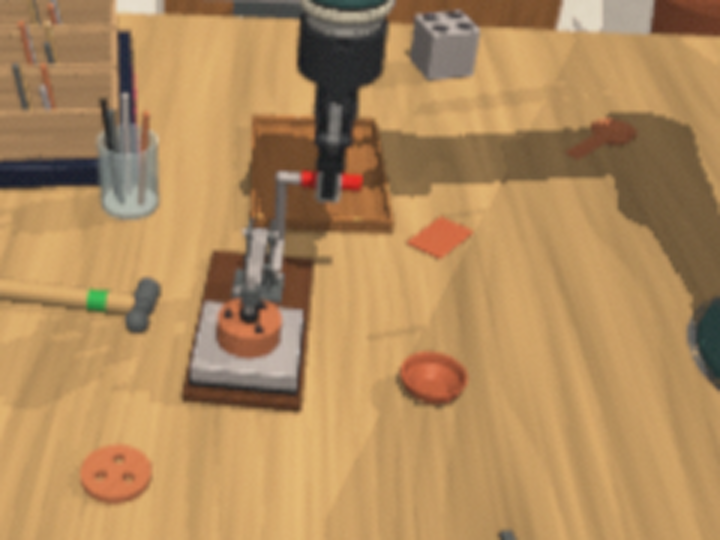

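The clamp arm is down with its pad on the stack at about (250,312), and the handle works out at 1.20 rad. I'll hold briefly, then swing back by the reverse increments.

{"name": "jog_arm", "arguments": {
  "plan": [
    {"claw":0.85,"x":0,"y":0.001,"z":0,"turn":0},
    {"claw":0.85,"x":0,"y":0,"z":0,"turn":0},
    {"claw":0.85,"x":0,"y":0,"z":0,"turn":0},
    {"claw":0.85,"x":0,"y":0,"z":0,"turn":0},
    {"claw":0.85,"x":0,"y":-0.0128,"z":-0.0036,"turn":0},
    {"claw":0.85,"x":0,"y":-0.0121,"z":-0.0021,"turn":0},
    {"claw":0.85,"x":0,"y":-0.0123,"z":-0.0006,"turn":0},
    {"claw":0.85,"x":0,"y":-0.0123,"z":0.0009,"turn":0},
    {"claw":0.85,"x":0,"y":-0.0121,"z":0.0024,"turn":0},
    {"claw":0.85,"x":0,"y":0,"z":0,"turn":0}
  ]
}}

```text
time: 29.6
tool_pos: [0.4748, -0.0963, 0.1431]
tcp_rot: [0.094, 3.139, -0.0]
wrist_force: [5.1, 1.0, 4.3]
width: 0.172
```

{"name": "jog_arm", "arguments": {
  "plan": [
    {"claw":0.85,"x":0,"y":-0.0117,"z":0.0039,"turn":0},
    {"claw":0.85,"x":0,"y":-0.0111,"z":0.0053,"turn":0},
    {"claw":0.85,"x":0,"y":-0.0104,"z":0.0066,"turn":0},
    {"claw":0.85,"x":0,"y":-0.0095,"z":0.0078,"turn":0},
    {"claw":0.85,"x":0,"y":-0.0085,"z":0.0089,"turn":0},
    {"claw":0.85,"x":0,"y":0,"z":0,"turn":0},
    {"claw":0.85,"x":0,"y":0,"z":0,"turn":0}
  ]
}}

```text
time: 30.48
tool_pos: [0.471, -0.1463, 0.1098]
tcp_rot: [-0.093, -3.139, -0.002]
wrist_force: [3.7, 3.5, 3.5]
width: 0.171
```

```bash
python3 - <<'E'
from h import *
handle();go(.4704,-.146,.11,None)
E
```

```text
yf -0.1998 z 0.1253 phi 0.70 rad => handle -0.001  r 0.1002
t 30.48 tcp [ 0.471  -0.1463  0.1098] jaw 86.6 q6 -1.86 | turn 0.00 shift(tool)  [ 0.0006  0.0003 -0.0002] norm 0.001 F [3.7 3.5 3.5] w 0.171
```

{"name": "jog_arm", "arguments": {
  "newtons": 40,
  "plan": [
    {"claw":0.5,"x":0,"y":0,"z":0,"turn":0},
    {"claw":0.5,"x":0,"y":0,"z":0,"turn":0},
    {"claw":0.5,"x":0,"y":0,"z":-0.03,"turn":0},
    {"claw":0.4,"x":0,"y":0,"z":-0.05,"turn":0},
    {"claw":0.3,"x":0,"y":0,"z":-0.04,"turn":0},
    {"claw":0.15,"x":0,"y":0.05,"z":0,"turn":0},
    {"claw":0.15,"x":0,"y":0.05,"z":0,"turn":0},
    {"claw":0.15,"x":0,"y":0.05,"z":0,"turn":0},
    {"claw":0.15,"x":0,"y":0.049,"z":0,"turn":0},
    {"claw":0.15,"x":-0.03,"y":0,"z":0,"turn":10}
  ]
}}

```text
time: 31.72
tool_pos: [0.511, 0.0532, 0.2295]
tcp_rot: [-0.364, -3.118, 0.001]
wrist_force: [0.0, -0.1, 0.5]
width: 0.852
```

{"name": "jog_arm", "arguments": {
  "plan": [
    {"claw":0.15,"x":0,"y":0,"z":0,"turn":9.7},
    {"claw":0.15,"x":0,"y":0,"z":0,"turn":9.7},
    {"claw":0.15,"x":0,"y":0,"z":0,"turn":9.7},
    {"claw":0.15,"x":0,"y":0,"z":0,"turn":9.7},
    {"claw":0.15,"x":0,"y":0,"z":0,"turn":9.7},
    {"claw":0.15,"x":0,"y":0,"z":0,"turn":9.7},
    {"claw":0.15,"x":0,"y":0,"z":0,"turn":9.7},
    {"claw":0.15,"x":0,"y":0,"z":0,"turn":9.7},
    {"claw":0.15,"x":0,"y":0,"z":0,"turn":0}
  ]
}}

```text
time: 32.85
tool_pos: [0.5121, 0.0499, 0.2294]
tcp_rot: [-2.237, -2.204, 0.003]
wrist_force: [0.8, 0.6, 0.3]
width: 0.85
```

```bash
python3 - <<'E'
from h import *
go(.5448,.0493,.10,0)
im,p=shot("wrist");save("w14raw.png",im)
for f in flanges(im,p,.058,.46,.62,-.05,.14): print("w",f[0].round(4),np.round(f[1],1),"r",f[3].round(1),"ang",f[4].round(1))
it,pt=shot("top");save("t5raw.png",it)
h2=cv2.cvtColor(it,cv2.COLOR_RGB2HSV);m=cv2.inRange(h2,(0,200,120),(3,255,255))|cv2.inRange(h2,(176,200,120),(180,255,255))
n,_,st,ce=cv2.connectedComponentsWithStats(m)
for i in range(1,n):
    if st[i,4]>30: print("red",ce[i].round(1),unproj(pt,ce[i],.125).round(4))
E
```

```text
t 32.85 tcp [0.5121 0.0499 0.2294] jaw -0.9 q6 0.06 | turn -0.86 shift(tool)  [-0.0005  0.033   0.1294] norm 0.134 F [0.8 0.6 0.3] w 0.850
w [0.5453 0.0503] [59.2 62.3] r [20.3 19.3 20.2] ang [  -5.1  116.4 -121.1]
red [326.  226.5] [[ 0.4695 -0.1445  0.125 ]]
```

{"name": "jog_arm", "arguments": {
  "plan": [
    {"claw":0.15,"x":0,"y":0.033,"z":0.03,"turn":0},
    {"claw":0.15,"x":0,"y":0,"z":0.05,"turn":0},
    {"claw":0.15,"x":0,"y":0,"z":0.05,"turn":0},
    {"claw":0.15,"x":0,"y":0,"z":0.035,"turn":0},
    {"claw":0.15,"x":0,"y":0,"z":0,"turn":0},
    {"claw":0.15,"x":0,"y":0,"z":0,"turn":0}
  ]
}}

```text
time: 33.7
tool_pos: [0.5469, 0.0497, 0.0667]
tcp_rot: [2.238, 2.203, 0.002]
wrist_force: [-0.1, 0.3, 0.9]
width: 0.849
```

```bash
python3 - <<'E'
from h import *
go(.5450,.0497,.0505,None)
E
```

```text
t 33.70 tcp [0.5469 0.0497 0.0667] jaw -0.9 q6 0.06 | turn 0.00 shift(tool)  [-0.0001 -0.002   0.0162] norm 0.016 F [-0.1  0.3  0.9] w 0.849
```

{"name": "jog_arm", "arguments": {
  "plan": [
    {"claw":0.15,"x":0,"y":-0.002,"z":0.01,"turn":0},
    {"claw":0.15,"x":0,"y":0,"z":0.006,"turn":0},
    {"claw":0.22,"x":0,"y":0,"z":0,"turn":0},
    {"claw":0.4,"x":0,"y":0,"z":0,"turn":0},
    {"claw":0.4,"x":0,"y":0,"z":0,"turn":0},
    {"claw":0.4,"x":0,"y":0,"z":0,"turn":0},
    {"claw":0.4,"x":0,"y":0,"z":0,"turn":0}
  ]
}}

```text
time: 34.58
tool_pos: [0.5442, 0.0498, 0.0502]
tcp_rot: [2.24, 2.203, 0.001]
wrist_force: [-3.3, -0.5, 5.7]
width: 0.665
```

{"name": "jog_arm", "arguments": {
  "plan": [
    {"claw":0.4,"x":0,"y":0,"z":-0.006,"turn":0},
    {"claw":0.4,"x":0,"y":0,"z":-0.01,"turn":0},
    {"claw":0.4,"x":0,"y":0,"z":-0.015,"turn":0},
    {"claw":0.4,"x":0,"y":0,"z":-0.04,"turn":0},
    {"claw":0.4,"x":0,"y":0,"z":-0.05,"turn":0},
    {"claw":0.4,"x":0,"y":0,"z":-0.03,"turn":0},
    {"claw":0.4,"x":0,"y":0,"z":0,"turn":0},
    {"claw":0.4,"x":0,"y":0,"z":0,"turn":0}
  ]
}}

```text
time: 35.58
tool_pos: [0.5429, 0.0498, 0.1993]
tcp_rot: [-2.239, -2.202, 0.002]
wrist_force: [-0.3, 0.7, -2.4]
width: 0.664
```

```bash
python3 - <<'E'
from h import *
go(.475,-.37,.2,None)
im,p=shot("wrist");save("w15.png",im)
E
```

```text
t 35.58 tcp [0.5429 0.0498 0.1993] jaw -1.0 q6 0.06 | turn 0.00 shift(tool)  [-0.4208 -0.0609 -0.0006] norm 0.425 F [-0.3  0.7 -2.4] w 0.664
```

View pics/w15.png

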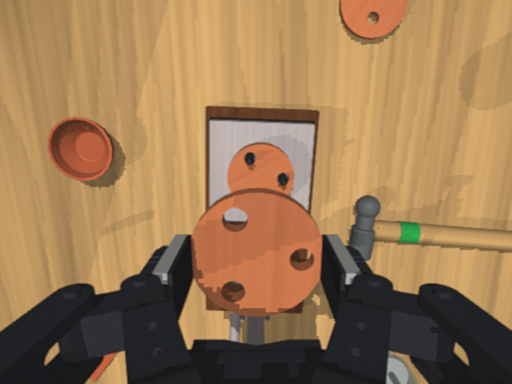

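One flange is held and the stack stays behind at (262,175). I'll carry it around the clamp to the tray.

{"name": "jog_arm", "arguments": {
  "plan": [
    {"claw":0.4,"x":0,"y":-0.0515,"z":-0.01,"turn":0},
    {"claw":0.4,"x":0,"y":-0.0515,"z":0,"turn":0},
    {"claw":0.4,"x":-0.06,"y":0,"z":0,"turn":0},
    {"claw":0.4,"x":-0.06,"y":0,"z":0,"turn":0},
    {"claw":0.4,"x":-0.06,"y":0,"z":0,"turn":0},
    {"claw":0.4,"x":-0.06,"y":0,"z":0,"turn":0},
    {"claw":0.4,"x":-0.06,"y":0,"z":0,"turn":0},
    {"claw":0.4,"x":-0.06,"y":0,"z":0,"turn":0},
    {"claw":0.4,"x":-0.06,"y":0.021,"z":0,"turn":0},
    {"claw":0.4,"x":0,"y":0.021,"z":0,"turn":0}
  ]
}}

```text
time: 36.88
tool_pos: [0.4744, -0.3715, 0.2075]
tcp_rot: [-2.243, -2.195, 0.002]
wrist_force: [0.4, 0.7, -1.8]
width: 0.671
```

{"name": "jog_arm", "arguments": {
  "plan": [
    {"claw":0.4,"x":0,"y":0,"z":0,"turn":0},
    {"claw":0.4,"x":0,"y":0,"z":0,"turn":0}
  ]
}}

```text
time: 37.12
tool_pos: [0.4748, -0.3663, 0.2088]
tcp_rot: [-2.236, -2.202, 0.001]
wrist_force: [-0.1, -0.5, -2.9]
width: 0.664
```

```bash
python3 - <<'E'
from h import *
go(.475,-.37,.012,None)
it,pt=shot("top");save("t6raw.png",it)
for f in flanges(it,pt,.050,.48,.62,-.03,.12): print("stack",f[0].round(4),np.round(f[1],1),"r",f[3].round(1))
im,p=shot("wrist");save("w16.png",im)
E
```

```text
t 37.12 tcp [ 0.4748 -0.3663  0.2088] jaw -0.9 q6 -0.68 | turn 0.00 shift(tool)  [-0.0041  0.0008  0.1968] norm 0.197 F [-0.1 -0.5 -2.9] w 0.664
stack [0.5448 0.0515] [61.9 62.4] r [20.5 19.5 20. ]
```

View pics/w16.png

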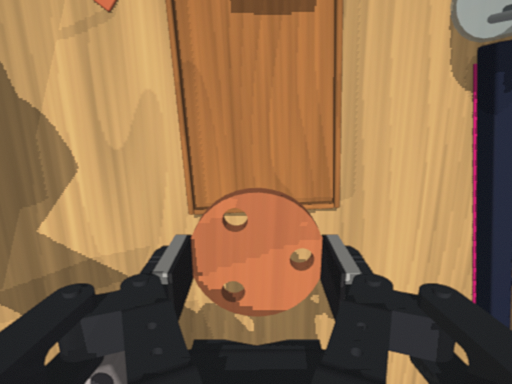

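The tray's end corners are at (191,213) and (339,207). I'll use them to cross-check the tray position.

```bash
python3 - <<'E'
from h import *
p=bot.camera_params("wrist");print(unproj(p,[[191,213],[339,207],[168,0],[343,0]],.018).round(4))
E
```

```text
[[ 0.4053 -0.4135  0.018 ]
 [ 0.5606 -0.4091  0.018 ]
 [ 0.3981 -0.2124  0.018 ]
 [ 0.5545 -0.2148  0.018 ]]
```

{"name": "jog_arm", "arguments": {
  "plan": [
    {"claw":0.4,"x":-0.0026,"y":0.0067,"z":0.05,"turn":0},
    {"claw":0.4,"x":0,"y":0,"z":0.06,"turn":0},
    {"claw":0.4,"x":0,"y":0,"z":0.05,"turn":0},
    {"claw":0.4,"x":0,"y":0,"z":0.03,"turn":0},
    {"claw":0.4,"x":0,"y":0,"z":0.007,"turn":0},
    {"claw":0.4,"x":0,"y":0,"z":0,"turn":0},
    {"claw":0.4,"x":0,"y":0,"z":0.003,"turn":0},
    {"claw":0.4,"x":0,"y":0,"z":0,"turn":0}
  ]
}}

```text
time: 38.22
tool_pos: [0.4832, -0.3716, 0.012]
tcp_rot: [2.238, 2.201, 0.0]
wrist_force: [-0.6, 0.5, -2.1]
width: 0.667
```

{"name": "jog_arm", "arguments": {
  "plan": [
    {"claw":0.4,"x":0,"y":0,"z":0.003,"turn":0},
    {"claw":0.4,"x":0,"y":0,"z":0.001,"turn":0},
    {"claw":0.15,"x":0,"y":0,"z":0,"turn":0},
    {"claw":0.15,"x":0,"y":0,"z":0,"turn":0},
    {"claw":0.15,"x":0,"y":0,"z":0,"turn":0},
    {"claw":0.15,"x":0,"y":0,"z":-0.02,"turn":0},
    {"claw":0.15,"x":0,"y":0,"z":-0.06,"turn":0},
    {"claw":0.15,"x":0,"y":0,"z":-0.06,"turn":0},
    {"claw":0.15,"x":0,"y":-0.025,"z":-0.055,"turn":0},
    {"claw":0.15,"x":0,"y":-0.02,"z":0,"turn":0}
  ]
}}

```text
time: 39.48
tool_pos: [0.4399, -0.373, 0.2099]
tcp_rot: [2.229, 2.193, 0.001]
wrist_force: [0.6, -0.1, -0.1]
width: 0.848
```

{"name": "jog_arm", "arguments": {
  "plan": [
    {"claw":0.15,"x":0.06,"y":0,"z":0,"turn":0},
    {"claw":0.15,"x":0.06,"y":0,"z":0,"turn":0},
    {"claw":0.15,"x":0.06,"y":0,"z":0,"turn":0},
    {"claw":0.15,"x":0.06,"y":0,"z":0,"turn":0},
    {"claw":0.15,"x":0.06,"y":0,"z":0,"turn":0},
    {"claw":0.15,"x":0.06,"y":0,"z":0,"turn":0},
    {"claw":0.15,"x":0.06,"y":0,"z":0,"turn":0},
    {"claw":0.15,"x":0,"y":0.05,"z":0,"turn":0},
    {"claw":0.15,"x":0,"y":0.05,"z":0.03,"turn":0},
    {"claw":0.15,"x":0,"y":0,"z":0.05,"turn":0}
  ]
}}

```text
time: 40.72
tool_pos: [0.5493, 0.0487, 0.1229]
tcp_rot: [2.235, 2.2, 0.009]
wrist_force: [-0.4, -0.0, -0.6]
width: 0.851
```

{"name": "jog_arm", "arguments": {
  "plan": [
    {"claw":0.15,"x":0,"y":0,"z":0.03,"turn":0},
    {"claw":0.15,"x":0,"y":0,"z":0,"turn":0},
    {"claw":0.15,"x":0,"y":0,"z":0,"turn":0}
  ]
}}

```text
time: 41.1
tool_pos: [0.5448, 0.0481, 0.0926]
tcp_rot: [2.239, 2.202, 0.002]
wrist_force: [-0.4, -0.4, 0.4]
width: 0.847
```

```bash
python3 - <<'E'
from h import *
go(.545,.0497,.0425,None)
im,p=shot("wrist")
for f in flanges(im,p,.050,.46,.62,-.05,.14): print("w",f[0].round(4),np.round(f[1],1),"r",f[3].round(1),"ang",f[4].round(1))
it,pt=shot("top");save("t7raw.png",it)
for f in flanges(it,pt,.014,.36,.6,-.45,-.17,lo=(2,150,130)): print("tray",f[0].round(4),np.round(f[1],1),"r",f[3].round(1))
E
```

```text
t 41.10 tcp [0.5448 0.0481 0.0926] jaw -1.0 q6 0.06 | turn 0.00 shift(tool)  [0.0016 0.0001 0.0501] norm 0.050 F [-0.4 -0.4  0.4] w 0.847
w [0.5462 0.0507] [59. 62.] r [20.2 18.7 22.3] ang [  -8.8  119.5 -120.4]
```

{"name": "jog_arm", "arguments": {
  "plan": [
    {"claw":0.15,"x":0.0016,"y":0,"z":0.03,"turn":0},
    {"claw":0.15,"x":0,"y":0,"z":0.015,"turn":0},
    {"claw":0.15,"x":0,"y":0,"z":0.0048,"turn":0},
    {"claw":0.15,"x":0,"y":0,"z":0,"turn":0},
    {"claw":0.22,"x":0,"y":0,"z":0,"turn":0},
    {"claw":0.4,"x":0,"y":0,"z":0,"turn":0},
    {"claw":0.4,"x":0,"y":0,"z":0,"turn":0},
    {"claw":0.4,"x":0,"y":0,"z":0,"turn":0},
    {"claw":0.4,"x":0,"y":0,"z":0,"turn":0}
  ]
}}

```text
time: 42.32
tool_pos: [0.5451, 0.0498, 0.0431]
tcp_rot: [2.239, 2.202, 0.002]
wrist_force: [-1.8, -0.6, 5.1]
width: 0.664
```

{"name": "jog_arm", "arguments": {
  "plan": [
    {"claw":0.4,"x":0,"y":0,"z":-0.006,"turn":0},
    {"claw":0.4,"x":0,"y":0,"z":-0.01,"turn":0},
    {"claw":0.4,"x":0,"y":0,"z":-0.015,"turn":0},
    {"claw":0.4,"x":0,"y":0,"z":-0.04,"turn":0},
    {"claw":0.4,"x":0,"y":0,"z":-0.05,"turn":0},
    {"claw":0.4,"x":0,"y":0,"z":-0.045,"turn":0},
    {"claw":0.4,"x":0,"y":0,"z":0,"turn":0},
    {"claw":0.4,"x":0,"y":0,"z":0,"turn":0}
  ]
}}

```text
time: 43.32
tool_pos: [0.5436, 0.0498, 0.2076]
tcp_rot: [-2.24, -2.203, 0.0]
wrist_force: [-1.4, -0.3, -3.2]
width: 0.663
```

```bash
python3 - <<'E'
from h import *
go(.479,-.304,.21,None)
s,t,R=pose();im,p=shot("wrist");save("w17raw.png",im)
held(im,p,t,R,.004)
it,pt=shot("top");
for f in flanges(it,pt,.042,.48,.62,-.03,.12): print("stack",f[0].round(4),np.round(f[1],1),"r",f[3].round(1))
E
```

```text
t 43.33 tcp [0.5436 0.0498 0.2076] jaw -1.0 q6 0.06 | turn 0.00 shift(tool)  [-0.3549 -0.0587 -0.0024] norm 0.360 F [-1.4 -0.3 -3.2] w 0.663
hole [-8.9 19.2] area 50
centre-tcp world mm [-8.9 19.2] tool mm [19.1 -9.2  0. ] r [0.] yaw [0.]
```

{"name": "jog_arm", "arguments": {
  "plan": [
    {"claw":0.4,"x":0,"y":-0.05,"z":0,"turn":0},
    {"claw":0.4,"x":0,"y":-0.05,"z":0,"turn":0},
    {"claw":0.4,"x":-0.059,"y":0,"z":0,"turn":0},
    {"claw":0.4,"x":-0.059,"y":0,"z":0,"turn":0},
    {"claw":0.4,"x":-0.059,"y":0,"z":0,"turn":0},
    {"claw":0.4,"x":-0.059,"y":0,"z":0,"turn":0},
    {"claw":0.4,"x":-0.059,"y":0,"z":0,"turn":0},
    {"claw":0.4,"x":-0.059,"y":0.02,"z":0,"turn":0},
    {"claw":0.4,"x":0,"y":0.021,"z":0,"turn":0},
    {"claw":0.4,"x":0,"y":0,"z":0,"turn":0}
  ]
}}

```text
time: 44.68
tool_pos: [0.4794, -0.3025, 0.2055]
tcp_rot: [-2.237, -2.2, 0.0]
wrist_force: [0.1, 1.1, -3.5]
width: 0.656
```

```bash
python3 - <<'E'
from h import *
s,t,R=pose();im,p=shot("wrist");save("w18.png",im)
c,o=held(im,p,t,R,.004)
go(.479,-.304,.0095,None)
it,pt=shot("top");
for f in flanges(it,pt,.042,.48,.62,-.03,.12): print("stack",f[0].round(4),np.round(f[1],1),"r",f[3].round(1))
E
```

```text
hole [-10.7 -15.9] area 39
centre-tcp world mm [-10.7 -15.9] tool mm [-16.1 -10.4  -0. ] r [0.] yaw [0.]
t 44.73 tcp [ 0.4787 -0.3018  0.2056] jaw -0.9 q6 -0.59 | turn 0.00 shift(tool)  [-0.0027  0.001   0.1961] norm 0.196 F [-0.5  0.  -2.3] w 0.663
stack [0.5452 0.0516] [61.3 61.8] r [20.8 19.4 20.1]
```

View pics/w18.png

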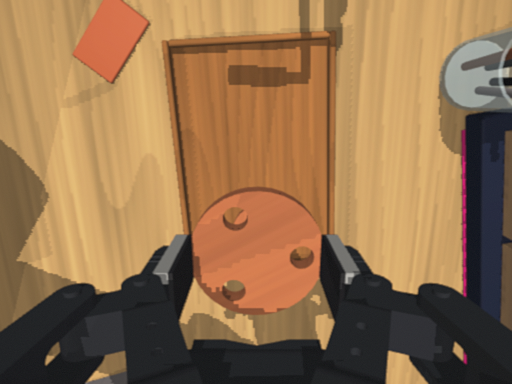

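The flange is held over the tray's middle, with the tray's near end at rows 33–42 and its long sides visible. I'll lower it and release.

{"name": "jog_arm", "arguments": {
  "plan": [
    {"claw":0.4,"x":-0.0027,"y":0.001,"z":0.05,"turn":0},
    {"claw":0.4,"x":0,"y":0,"z":0.06,"turn":0},
    {"claw":0.4,"x":0,"y":0,"z":0.05,"turn":0},
    {"claw":0.4,"x":0,"y":0,"z":0.027,"turn":0},
    {"claw":0.4,"x":0,"y":0,"z":0.006,"turn":0},
    {"claw":0.4,"x":0,"y":0,"z":0.0,"turn":0},
    {"claw":0.4,"x":0,"y":0,"z":0.003,"turn":0},
    {"claw":0.4,"x":0,"y":0,"z":0.001,"turn":0},
    {"claw":0.4,"x":0,"y":0,"z":0,"turn":0}
  ]
}}

```text
time: 45.9
tool_pos: [0.4807, -0.3062, 0.0113]
tcp_rot: [2.239, 2.202, 0.0]
wrist_force: [0.0, -0.3, -1.5]
width: 0.662
```

{"name": "jog_arm", "arguments": {
  "plan": [
    {"claw":0.4,"x":0,"y":0,"z":0.003,"turn":0},
    {"claw":0.15,"x":0,"y":0,"z":0,"turn":0},
    {"claw":0.15,"x":0,"y":0,"z":0,"turn":0},
    {"claw":0.15,"x":0,"y":0,"z":0,"turn":0},
    {"claw":0.15,"x":0,"y":0,"z":-0.02,"turn":0},
    {"claw":0.15,"x":0,"y":0,"z":-0.06,"turn":0},
    {"claw":0.15,"x":0,"y":0,"z":-0.06,"turn":0},
    {"claw":0.15,"x":0,"y":-0.025,"z":-0.055,"turn":0},
    {"claw":0.15,"x":0,"y":-0.017,"z":0,"turn":0}
  ]
}}

```text
time: 47.02
tool_pos: [0.4411, -0.3078, 0.2107]
tcp_rot: [2.23, 2.194, 0.003]
wrist_force: [-0.2, 0.9, -0.4]
width: 0.851
```

{"name": "jog_arm", "arguments": {
  "plan": [
    {"claw":0.15,"x":0.0595,"y":0,"z":0,"turn":0},
    {"claw":0.15,"x":0.0595,"y":0,"z":0,"turn":0},
    {"claw":0.15,"x":0.0595,"y":0,"z":0,"turn":0},
    {"claw":0.15,"x":0.0595,"y":0,"z":0,"turn":0},
    {"claw":0.15,"x":0.0595,"y":0,"z":0,"turn":0},
    {"claw":0.15,"x":0.0595,"y":0,"z":0,"turn":0},
    {"claw":0.15,"x":0,"y":0.05,"z":0,"turn":0},
    {"claw":0.15,"x":0,"y":0.05,"z":0.03,"turn":0},
    {"claw":0.15,"x":0,"y":0,"z":0.05,"turn":0},
    {"claw":0.15,"x":0,"y":0,"z":0.03,"turn":0}
  ]
}}

```text
time: 48.28
tool_pos: [0.5424, 0.0501, 0.0896]
tcp_rot: [-2.238, -2.201, 0.005]
wrist_force: [-0.6, -0.5, 0.2]
width: 0.848
```

{"name": "jog_arm", "arguments": {
  "plan": [
    {"claw":0.15,"x":0,"y":0,"z":0,"turn":0},
    {"claw":0.15,"x":0,"y":0,"z":0,"turn":0}
  ]
}}

```text
time: 48.52
tool_pos: [0.5448, 0.0501, 0.0938]
tcp_rot: [2.239, 2.202, 0.002]
wrist_force: [0.3, 0.7, 0.5]
width: 0.849
```

```bash
python3 - <<'E'
from h import *
go(.545,.0497,.0345,None)
im,p=shot("wrist")
for f in flanges(im,p,.042,.46,.62,-.05,.14): print("w",f[0].round(4),np.round(f[1],1),"r",f[3].round(1),"ang",f[4].round(1))
E
```

```text
t 48.52 tcp [0.5448 0.0501 0.0938] jaw -1.0 q6 0.06 | turn 0.00 shift(tool)  [-0.0004  0.0001  0.0593] norm 0.059 F [0.3 0.7 0.5] w 0.849
w [0.5464 0.0501] [59.2 60.8] r [20.7 18.3] ang [-11.8 120.4]
```

{"name": "jog_arm", "arguments": {
  "plan": [
    {"claw":0.15,"x":0,"y":0,"z":0.04,"turn":0},
    {"claw":0.15,"x":0,"y":0,"z":0.014,"turn":0},
    {"claw":0.15,"x":0,"y":0,"z":0.0055,"turn":0},
    {"claw":0.15,"x":0,"y":0,"z":0,"turn":0},
    {"claw":0.22,"x":0,"y":0,"z":0,"turn":0},
    {"claw":0.4,"x":0,"y":0,"z":0,"turn":0},
    {"claw":0.4,"x":0,"y":0,"z":0,"turn":0},
    {"claw":0.4,"x":0,"y":0,"z":0,"turn":0},
    {"claw":0.4,"x":0,"y":0,"z":0,"turn":0}
  ]
}}

```text
time: 49.7
tool_pos: [0.5453, 0.0502, 0.0348]
tcp_rot: [2.239, 2.202, 0.002]
wrist_force: [-2.2, -0.2, 6.0]
width: 0.668
```

{"name": "jog_arm", "arguments": {
  "plan": [
    {"claw":0.4,"x":0,"y":0,"z":-0.006,"turn":0},
    {"claw":0.4,"x":0,"y":0,"z":-0.01,"turn":0},
    {"claw":0.4,"x":0,"y":0,"z":-0.015,"turn":0},
    {"claw":0.4,"x":0,"y":0,"z":-0.04,"turn":0},
    {"claw":0.4,"x":0,"y":0,"z":-0.05,"turn":0},
    {"claw":0.4,"x":0,"y":0,"z":-0.05,"turn":0},
    {"claw":0.4,"x":0,"y":0,"z":0,"turn":0},
    {"claw":0.4,"x":0,"y":0,"z":0,"turn":0}
  ]
}}

```text
time: 50.7
tool_pos: [0.5435, 0.0502, 0.204]
tcp_rot: [-2.239, -2.203, 0.001]
wrist_force: [-0.7, 0.3, -2.6]
width: 0.662
```

```bash
python3 - <<'E'
from h import *
go(.477,-.239,.21,None)
s,t,R=pose();im,p=shot("wrist");save("w19raw.png",im)
held(im,p,t,R,.004)
E
```

```text
t 50.70 tcp [0.5435 0.0502 0.204 ] jaw -1.0 q6 0.06 | turn 0.00 shift(tool)  [-0.2902 -0.0617 -0.006 ] norm 0.297 F [-0.7  0.3 -2.6] w 0.662
hole [-8.7 18.6] area 53
centre-tcp world mm [-8.7 18.6] tool mm [18.5 -9.1  0. ] r [0.] yaw [0.]
```

{"name": "jog_arm", "arguments": {
  "plan": [
    {"claw":0.4,"x":0,"y":-0.05,"z":0,"turn":0},
    {"claw":0.4,"x":0,"y":-0.05,"z":0,"turn":0},
    {"claw":0.4,"x":-0.058,"y":0,"z":0,"turn":0},
    {"claw":0.4,"x":-0.058,"y":0,"z":0,"turn":0},
    {"claw":0.4,"x":-0.058,"y":0,"z":0,"turn":0},
    {"claw":0.4,"x":-0.058,"y":0,"z":0,"turn":0},
    {"claw":0.4,"x":-0.058,"y":0.019,"z":0,"turn":0},
    {"claw":0.4,"x":0,"y":0.02,"z":0,"turn":0},
    {"claw":0.4,"x":0,"y":0,"z":0,"turn":0},
    {"claw":0.4,"x":0,"y":0,"z":0,"turn":0}
  ]
}}

```text
time: 52.0
tool_pos: [0.4773, -0.2371, 0.2025]
tcp_rot: [-2.236, -2.202, 0.001]
wrist_force: [0.6, 0.1, -2.4]
width: 0.659
```

```bash
python3 - <<'E'
from h import *
go(.477,-.24,.0085,None)
E
```

```text
t 52.00 tcp [ 0.4773 -0.2371  0.2025] jaw -0.9 q6 -0.49 | turn 0.00 shift(tool)  [-0.0032  0.0003  0.194 ] norm 0.194 F [ 0.6  0.1 -2.4] w 0.659
```

{"name": "jog_arm", "arguments": {
  "plan": [
    {"claw":0.4,"x":-0.0025,"y":0.0003,"z":0.05,"turn":0},
    {"claw":0.4,"x":0,"y":0,"z":0.06,"turn":0},
    {"claw":0.4,"x":0,"y":0,"z":0.05,"turn":0},
    {"claw":0.4,"x":0,"y":0,"z":0.024,"turn":0},
    {"claw":0.4,"x":0,"y":0,"z":0.006,"turn":0},
    {"claw":0.4,"x":0,"y":0,"z":0.0,"turn":0},
    {"claw":0.4,"x":0,"y":0,"z":0.003,"turn":0},
    {"claw":0.4,"x":0,"y":0,"z":0,"turn":0}
  ]
}}

```text
time: 53.0
tool_pos: [0.4795, -0.2417, 0.0123]
tcp_rot: [2.238, 2.202, 0.001]
wrist_force: [-0.3, 0.3, -2.8]
width: 0.664
```

{"name": "jog_arm", "arguments": {
  "plan": [
    {"claw":0.4,"x":0,"y":0,"z":0.0035,"turn":0},
    {"claw":0.15,"x":0,"y":0,"z":0,"turn":0},
    {"claw":0.15,"x":0,"y":0,"z":0,"turn":0},
    {"claw":0.15,"x":0,"y":0,"z":0,"turn":0},
    {"claw":0.15,"x":0,"y":0,"z":-0.02,"turn":0},
    {"claw":0.15,"x":0,"y":0,"z":-0.06,"turn":0},
    {"claw":0.15,"x":0,"y":0,"z":-0.06,"turn":0},
    {"claw":0.15,"x":0,"y":0,"z":-0.06,"turn":0},
    {"claw":0.15,"x":-0.03,"y":0,"z":-0.06,"turn":0},
    {"claw":0.15,"x":-0.03,"y":0,"z":0,"turn":0}
  ]
}}

```text
time: 54.25
tool_pos: [0.4809, -0.3017, 0.2711]
tcp_rot: [2.23, 2.195, 0.004]
wrist_force: [0.3, 0.6, -1.1]
width: 0.853
```

{"name": "jog_arm", "arguments": {
  "plan": [
    {"claw":0.15,"x":0,"y":0,"z":0,"turn":0},
    {"claw":0.15,"x":0,"y":0,"z":0,"turn":0}
  ]
}}

```text
time: 54.5
tool_pos: [0.4772, -0.2986, 0.2626]
tcp_rot: [-2.239, -2.201, -0.0]
wrist_force: [0.2, 0.8, 0.3]
width: 0.848
```

```bash
python3 - <<'E'
from h import *
im,p=shot("wrist");save("w20.png",ortho(im,p,.37,.59,-.43,-.13,.014,2600))
it,pt=shot("top");save("t9.png",it)
for f in flanges(it,pt,.008,.36,.70,.15,.52): print(f[0].round(4),np.round(f[1],1),"r",f[3].round(1))
hs=cv2.cvtColor(it,cv2.COLOR_RGB2HSV);m=cv2.inRange(hs,(0,200,120),(3,255,255))|cv2.inRange(hs,(176,200,120),(180,255,255))
n,_,st,ce=cv2.connectedComponentsWithStats(m)
for i in range(1,n):
    if st[i,4]>30: print("red",ce[i].round(1))
E
```

```text
[0.5024 0.4564] [62.9 64.4] r [19.6 19.7]
[0.5743 0.3211] [62.  64.3] r [19.6 20.  19.4 20.2]
[0.6494 0.2014] [62.6 63.5] r [13.5 13.5 13.4]
red [326.  226.5]
```

The picture limit is reached, so I'll check the tray numerically, using saturation and hue to separate copper from wood.

```bash
python3 - <<'E'
from h import *
o=cv2.imread("pics/w20.png")[:,:,::-1].copy();s=2600
hsv=cv2.cvtColor(o,cv2.COLOR_RGB2HSV)
def px(x,y): return int((-.13-y)*s),int((.59-x)*s)
for x,y in ((.4795,-.242),(.4805,-.306),(.483,-.371),(.425,-.30),(.535,-.34)):
    c,r=px(x,y);print((x,y),np.median(hsv[r-6:r+6,c-6:c+6].reshape(-1,3),0))
g=cv2.GaussianBlur(cv2.cvtColor(o,cv2.COLOR_RGB2GRAY),(5,5),0)
C=cv2.HoughCircles(g,cv2.HOUGH_GRADIENT,1.5,120,param1=80,param2=25,minRadius=72,maxRadius=84)
if C is not None:
    for c in C[0]: print("circle",(.59-c[1]/s).round(4),(-.13-c[0]/s).round(4),"r mm",(c[2]/s*1e3).round(1))
lab=cv2.cvtColor(o,cv2.COLOR_RGB2LAB);m=((hsv[...,0]<=9)&(hsv[...,2]>110)).astype(np.uint8)
n,l,st,ce=cv2.connectedComponentsWithStats(cv2.morphologyEx(m,cv2.MORPH_OPEN,np.ones((7,7))))
for i in range(1,n):
    if st[i,4]>3000: print("blob",(.59-ce[i][1]/s).round(4),(-.13-ce[i][0]/s).round(4),"size mm",(st[i,2:4]/s*1e3).round(1))
E
```

```text
(0.4795, -0.242) [ 10. 158. 212.]
(0.4805, -0.306) [ 10. 159. 208.]
(0.483, -0.371) [ 10. 158. 206.]
(0.425, -0.3) [ 14. 160. 160.]
(0.535, -0.34) [ 13. 160. 167.]
circle 0.4824 -0.3709 r mm 29.7
circle 0.4807 -0.3057 r mm 29.7
circle 0.4789 -0.2439 r mm 28.2
```

```bash
python3 - <<'E'
from h import *
o=cv2.imread("pics/w20.png")[:,:,::-1].copy();s=2600
hsv=cv2.cvtColor(o,cv2.COLOR_RGB2HSV);m=cv2.inRange(hsv,(5,90,90),(11,255,255));m=cv2.morphologyEx(m,cv2.MORPH_OPEN,np.ones((9,9)))
for c in cv2.findContours(m,cv2.RETR_EXTERNAL,cv2.CHAIN_APPROX_NONE)[0]:
    if cv2.contourArea(c)>8000:
        e=cv2.fitEllipse(cv2.convexHull(c));print((.59-e[0][1]/s).round(4),(-.13-e[0][0]/s).round(4),np.round(np.array(e[1])/s*1e3,1),round(e[2]))
E
```

```text
Traceback (most recent call last):
AttributeError: 'float' object has no attribute 'round'
```

```bash
python3 - <<'E'
from h import *
o=cv2.imread("pics/w20.png")[:,:,::-1].copy();s=2600
hsv=cv2.cvtColor(o,cv2.COLOR_RGB2HSV);m=cv2.inRange(hsv,(5,90,90),(11,255,255));m=cv2.morphologyEx(m,cv2.MORPH_OPEN,np.ones((9,9)))
for c in cv2.findContours(m,cv2.RETR_EXTERNAL,cv2.CHAIN_APPROX_NONE)[0]:
    if cv2.contourArea(c)>8000:
        e=cv2.fitEllipse(cv2.convexHull(c));print(round(.59-e[0][1]/s,4),round(-.13-e[0][0]/s,4),np.round(np.array(e[1])/s*1e3,1),round(e[2]))
im,p=shot("wrist");t,pt=shot("top")
print(np.round(bot.read_state()["joint_vel"],3))
E
```

```text
0.4791 -0.2423 [60.4 60.5] 107
0.4806 -0.3059 [60.  61.1] 83
0.4822 -0.3704 [60.  61.9] 86
[ 0.    -0.001 -0.005 -0.    -0.001  0.   ]
```

```bash
python3 -c "
from workcell import bot
print(bot.finish_job())"
```

```text
the job is handed in; nothing more can be done
None
```

I handed the job in after 55 s of the 210 s allowed. Three flanges fit; I stacked all three on the studs and swung the clamp over centre and back open. I then laid them side by side in the tray. Handing in gave no verdict.

**Last checks:**
- **Stack:** after placing, the top flange was within 1 mm of the seat. It was still there after the clamp was opened.
- **Clamp:** I worked the handle angle out from the gripper's position: 1.20 rad locked and about 0 rad open. In the last top picture the red grip was at the same pixel as before I swung it. The side picture showed the pad down on the stack, but I could not measure its pressing force.
- **Tray:** the three flanges measure as 60 to 62 mm circles, consistent with lying flat. They are at tray y of about +52, −12 and −76 mm, and within about 4 mm of the centre line in x.
- **Flanges that don't fit:** all three are within 1 mm of where they started.

**Checks that failed or disagreed:**
- The picture limit ran out, so the final tray check is numeric only. I did not measure the hammer, jar and bowl at the end, though the arm kept clear of them.
- The top and wrist cameras disagree by about 2 mm in y. I used the wrist camera for all placing.
- An early attempt to fit the studs from the top view failed and was dropped. A rough circle fit also put one tray flange at 28 mm radius, but the ellipse fit gave 60 mm across.

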